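Reset the PC teardown station

TASK

Reset this teardown station for the next computer: carry the loaded tray by its red bar over to the blue tote, tip its heat sinks out into the tote until every one lies inside, and stand the empty tray back on the middle of its black pad, upright and lengthwise along the pad. Lay every nut driver flat on the tool mat, side by side and straight along the mat's length, each wholly on the mat with its handle on the yellow half and its shaft pointing to the blue half. Also lift the little white screw cup off its hook and stand it upright on the middle of the orange disc; leave the other things on the bench where they are.

Things in the scene. Friction and masses are not known exactly. Their poses are not given: they have to be found in the camera images.
- tray: Loose aluminium pouring tray, 220 long (its x) x 130 wide (y), 0.25 kg empty. Origin: centre of its underside; z up. Floor 4 thick; walls 44 high at the back (-y) and both ends; the +y long side is open, no lip: parts slide out there when it is tipped. A red carrying bar bridges it end to end above its middle: 220 long (x), 14 wide, 20 high, its centre 110 above the underside.
- pad: Fixed black rubber pad on the bench, 250 (x) x 150 (y) x 4 thick: the tray's place. Origin: centre of its underside.
- tote: Fixed blue open scrap tote, outside 300 (x) x 200 (y) x 120 high, walls and floor 5 mm. Origin: centre of its underside.
- toolmat: Fixed foam tool mat, 230 (x) x 180 (y) x 6 thick, long side along its x. Origin: centre of its underside. The half at its -x end is yellow, the other half blue.
- sink1: Loose finned heat sink, a block 62 (x) x 46 (y) x 32 high, about 85 g, dark fins on a copper base, lying in the tray at the start. Origin: centre of its underside. May be absent.
- sink2: Loose finned heat sink, a block 62 (x) x 46 (y) x 32 high, about 85 g, dark fins on a copper base, lying in the tray at the start. Origin: centre of its underside. May be absent.
- sink3: Loose finned heat sink, a block 62 (x) x 46 (y) x 32 high, about 85 g, dark fins on a copper base, lying in the tray at the start. Origin: centre of its underside. May be absent.
- sink4: Loose finned heat sink, a block 62 (x) x 46 (y) x 32 high, about 85 g, dark fins on a copper base, lying in the tray at the start. Origin: centre of its underside. May be absent.
- sink5: Loose finned heat sink, a block 62 (x) x 46 (y) x 32 high, about 85 g, dark fins on a copper base, lying in the tray at the start. Origin: centre of its underside. May be absent.
- driver1: Loose nut driver 170 long along its x, about 90 g: red square-section handle 95 long, 25 x 25, from x = -85 to +10, then a steel shaft of 8 diameter to x = +85 (12 diameter over the last 18); centre of mass near x = -30. Origin: under its middle, on the underside; z up. May be absent.
- driver1_tip (a point): Tip of the driver's shaft, x = +85, on its axis.
- driver2: Loose nut driver 170 long along its x, about 90 g: red square-section handle 95 long, 25 x 25, from x = -85 to +10, then a steel shaft of 8 diameter to x = +85 (12 diameter over the last 18); centre of mass near x = -30. Origin: under its middle, on the underside; z up. May be absent.
- driver2_tip (a point): Tip of the driver's shaft, x = +85, on its axis.
- driver3: Loose nut driver 170 long along its x, about 90 g: red square-section handle 95 long, 25 x 25, from x = -85 to +10, then a steel shaft of 8 diameter to x = +85 (12 diameter over the last 18); centre of mass near x = -30. Origin: under its middle, on the underside; z up. May be absent.
- driver3_tip (a point): Tip of the driver's shaft, x = +85, on its axis.
- stand: Fixed steel hook stand: base 100 x 90 x 10, a post of 14 diameter at its middle; at the top a level hook arm 8 thick reaches 100 to its -x, top side 200 above the bench, with an upturned end, its tip 218 above the bench and 104 from the post. Origin: centre of the base's underside.
- screwcup: Loose small white screw cup, 54 across, 55 high, 70 g, empty. A wire bail 6 thick rises from its sides (-y, +y) to a level top wire along y, 125 above its underside; on that wire's middle stands an orange grip tab 12 x 12 x 30 high, its centre at 142. Starts hanging by the bail across the hook arm, about 80 from the post. Origin: centre of its underside; z up.
- coaster: Fixed flat orange disc on the bench, 90 across, 4 thick: the screw cup's place. Origin: centre of its underside.
- cup: Loose white paper cup, 72 across, 85 high; a bystander. Origin: centre of its underside.
- fan: Loose black PC fan, 80 x 80 x 25; a bystander. Origin: centre of its underside.
- tape: Loose roll of yellow tape lying flat, 90 across, 24 high; a bystander. Origin: centre of its underside.
- jar: Loose clear jar with an orange lid, 60 across, 75 high; a bystander. Origin: centre of its underside.
Things that resemble listed ones, but are neither listed nor needed, are in the scene too. What is shaped like the sink1 but pink or purple is not meant.

How it is judged:
On the way, in this order (a step that is already met when the one before it is completed fails the run):
1. the tray, lifted, is tipped (over 20 degrees) over the tote (angle between tray's own z axis and vertical above 0.35 rad and horizontal distance between tray and tote below 0.25 m and height (world z) of tray above 0.08 m), for 0.1 s.
2. every heat sink lies in the tote (x of sink1 in the frame of tote between -0.147 and 0.147 m and y of sink1 in the frame of tote between -0.097 and 0.097 m and z of sink1 in the frame of tote between -0.01 and 0.12 m and x of sink2 in the frame of tote between -0.147 and 0.147 m and y of sink2 in the frame of tote between -0.097 and 0.097 m and z of sink2 in the frame of tote between -0.01 and 0.12 m and x of sink3 in the frame of tote between -0.147 and 0.147 m and y of sink3 in the frame of tote between -0.097 and 0.097 m and z of sink3 in the frame of tote between -0.01 and 0.12 m and x of sink4 in the frame of tote between -0.147 and 0.147 m and y of sink4 in the frame of tote between -0.097 and 0.097 m and z of sink4 in the frame of tote between -0.01 and 0.12 m and x of sink5 in the frame of tote between -0.147 and 0.147 m and y of sink5 in the frame of tote between -0.097 and 0.097 m and z of sink5 in the frame of tote between -0.01 and 0.12 m), for 0.2 s.
3. the tray stands back on its pad (horizontal distance between tray and pad below 0.03 m and angle between the x axis of tray and the x axis of pad, either way round below 0.26 rad and angle between tray's own z axis and vertical below 0.1 rad and z of tray in the frame of pad between -0.004 and 0.012 m and linear speed of tray below 0.03 m/s), for 0.2 s.
At the end, for the whole second after the job is handed in: Sinks rest in the tote; tray upright on the pad, centre within 30 mm, length within 15 degrees; drivers flat and wholly on the mat, not stacked, within 12 degrees of its length, handle on yellow, tip on blue; screw cup upright on the disc, centre within 25 mm; all still (all of step 2 and all of step 3 and linear speed of each of sink1, sink2, sink3, sink4, sink5, driver1, driver2, driver3, screwcup below 0.03 m/s and x of driver1 in the frame of toolmat between -0.04 and 0.04 m and y of driver1 in the frame of toolmat between -0.095 and 0.095 m and x of driver1_tip in the frame of toolmat between 0.03 and 0.125 m and y of driver1_tip in the frame of toolmat between -0.09 and 0.09 m and z of each of driver1_tip, driver2_tip, driver3_tip in the frame of toolmat below 0.028 m and angle between driver1's own x axis and vertical between 1.44 and 1.7 rad and angle between the x axis of each of driver1, driver2, driver3 and the x axis of toolmat, either way round below 0.22 rad and x of driver2 in the frame of toolmat between -0.04 and 0.04 m and y of driver2 in the frame of toolmat between -0.095 and 0.095 m and x of driver2_tip in the frame of toolmat between 0.03 and 0.125 m and y of driver2_tip in the frame of toolmat between -0.09 and 0.09 m and angle between driver2's own x axis and vertical between 1.44 and 1.7 rad and x of driver3 in the frame of toolmat between -0.04 and 0.04 m and y of driver3 in the frame of toolmat between -0.095 and 0.095 m and x of driver3_tip in the frame of toolmat between 0.03 and 0.125 m and y of driver3_tip in the frame of toolmat between -0.09 and 0.09 m and angle between driver3's own x axis and vertical between 1.44 and 1.7 rad and horizontal distance between screwcup and coaster below 0.025 m and angle between screwcup's own z axis and vertical below 0.15 rad and z of screwcup in the frame of coaster between -0.004 and 0.012 m); the robot touches nothing.
It fails at once if a bystander (paper cup, fan, tape, jar) is shoved more than 50 mm (distance of any of cup, fan, tape, jar from where it was at the start of the episode above 0.05 m).
It fails at once if the cup or the jar is knocked over (angle between any of cup, jar's own z axis and vertical above 0.7 rad).
Of sink1, sink2, sink3, sink4, sink5 only 3 to 5 are there at a start; the rules pass over those that are not, and their reading is None.
Of driver1, driver2, driver3 only 2 to 3 are there at a start; the rules pass over those that are not, and their reading is None.
At some moment in a run one of driver1, driver2, driver3 may be knocked a few centimetres aside while the robot is not near it.
It also fails if it takes over 200 s, if anything falls off the work surface, if the arm or the gripper's body presses on something with over 40 N, if the wrist force passes 120 N, or if a joint passes its speed limit or range.

ROBOT

A 6-joint arm with a two-finger parallel gripper is mounted at the origin on the work surface. World frame = base frame: x ahead of the robot, y to its left, z up, the work surface at z = 0. Lengths are in m, angles in rad, forces in N, time in s.
With the tool pointing down it reaches from about 0.425 to 0.95 m from the base axis. Payload 3.5 kg.
Tool frame: the origin (TCP) lies on the centre line of the jaws, within the pads' length; the fingertips stand 19 mm ahead of it and the grasp point (between the pads) is the TCP; z points along the fingers, y is the line along which they close (so a half turn about z gives the same grasp; the last joint's range is limited). The gripper opens to 85 mm and grips with 20 to 120 N. Pads are 22 mm wide; open, the fingers measure 114 mm over their backs; the gripper's body (76 mm by 85 mm) begins 54 mm behind the grasp point. The pads swing forward as they close: fully open they stand 13 mm farther back than shut.
Start: joints at [1.193, 0.286, 1.577, -0, 1.279, -0.15], TCP at [0.152, 0.658, 0.221] pointing down, gripper open.
Joint ranges: [-2.77, 2.77], [-0.9, 2.22], [0.21, 2.48], [-1.53, 4.67], [0.24, 2.81], [-2.84, 2.84]. Speed limits (rad/s): [2.79, 2.79, 3.14, 3.14, 3.14, 3.14].

INTERFACE

Orientations are given as a unit quaternion [x, y, z, w].
In Python, from plant import ctrl, imaging gives the robot as it stands. The module is installed in compiled form; this text tells all that it offers.
- The arm moves only by the shell command python3 -m handwheel 'ROWS' [OPENING] [FORCE]. ROWS is JSON, one flat list of numbers, 6 for each row, row after row: the shift along the world's x, y, z in units of 150 mm (1.0 is 150 mm), then the turn, a rotation vector about the world's x, y, z in units of 90 degrees (1.0 is 90 degrees). In form: [tx, ty, tz, rx, ry, rz, tx, ty, tz, rx, ry, rz, ...]. A call has 1 to 5 rows; each row shifts and turns the commanded pose from where the row before left it; what a row does not reach is not made up. A row lasts 1/12 s, in which the tool goes at most 41.7 mm and 7.16 degrees, less where a joint would pass 70% of its speed; a pose out of reach is approached as far as the arm can. A call with a number of a shift or a turn outside -1 to 1 is refused whole. A call with a gripper value outside its range is refused whole. OPENING is the opening, from 0 (shut) to 1 (fully open), set as the call begins (- or left out, the last holds). The fingers move at their own pace and stop on an object; FORCE is the grip in N (left out, the last holds). Time passes only in rows, so rows that do not move let the fingers close. It gives the time, the measured TCP pose, the force, the opening and the grip force at its end, in the units of the state.
- ctrl.get_state(): the state, without advancing time (a new reading comes with each control period).
- imaging.read_camera(name): name is "scene" or "top"; returns (picture, depth): 420x560x3 uint8, blue, green, red; 420x560 float32, m along the optical axis (not along the pixel's ray), 0 where there is no reading.
- imaging.get_calibration(name): a dict with "fovy" (degrees; the focal length in pixels is half the picture's height over the tangent of half this angle, whatever the lens; pixels are square), "cx", "cy" (the principal point, pixels), "distortion" ([k1, k2, p1, p2, k3] as OpenCV has them; the pictures are not rectified), "R" (3x3) and "t" (3): a world point X has camera coordinates R X + t. Camera axes: x right, y down, z forward; pixel columns grow to the right and rows downward; lengths in m; the calibration is good to about 2 mm. A picture is of the moment at which its call begins. get_calibration takes no time and is no camera call.
- ctrl.sign_off(): hands the job in; it is judged then, once.
The state is a dict: "time": time; "qpos": joint angles; "dq": joint speeds; "joint_efforts": joint torques, N m; "eef_pos": TCP position; "tcp_rot": TCP orientation; "contact_force": force on the tool from outside, world axes, zero at the start; "wrist_torque": the same for the moment, N m; "opening": opening from 0.0 (shut) to 1.0 (fully open); "finger_force": force on a finger pad.
Only numpy, scipy, OpenCV 4.12 (cv2) and the standard library are available. Lean on these libraries where they do the work, as an engineer would, in place of code of your own. Each camera call takes 0.05 s, during which the arm holds its last target. There are 200 camera calls.

## Working session

There is one attempt and no reset: what is moved stays moved. The work goes in short steps, Python scripts to look and compute and a shell command to move; the robot and the scene stay as the last step left them, time stands still between calls to the robot, and variables do not carry over. Pictures are saved under pics/ and viewed, at most 14 in all, crops included, and the job is handed in when it is done.

```bash
mkdir -p pics; cat > h.py <<'E'
import numpy as np, cv2
from plant import ctrl, imaging
def cap(n,tag):
    p,d=imaging.read_camera(n); cv2.imwrite(f'pics/{tag}.png',p); np.save(f'pics/{tag}.npy',d); return p,d
def K(n):
    c=imaging.get_calibration(n); f=210/np.tan(np.radians(c['fovy'])/2)
    return np.array([[f,0,c['cx']],[0,f,c['cy']],[0,0,1]]),np.array(c['distortion'],float),np.array(c['R']),np.array(c['t'])
def ray(n,uv):
    k,D,R,t=K(n); q=cv2.undistortPoints(np.array(uv,float).reshape(-1,1,2),k,D).reshape(-1,2)
    return np.c_[q,np.ones(len(q))]@R, -R.T@t   # dirs (depth-scaled), origin
def atz(n,uv,z):
    d,o=ray(n,uv); z=np.broadcast_to(z,len(d)); return o+d*((z-o[2])/d[:,2])[:,None]
def atd(n,uv,D):
    d,o=ray(n,uv); return np.array([o+d[i]*D[int(round(v)),int(round(u))] for i,(u,v) in enumerate(uv)])
def cloud(n,D):
    v,u=np.mgrid[0:420,0:560]; uv=np.c_[u.ravel(),v.ravel()]; d,o=ray(n,uv)
    P=o+d*D.ravel()[:,None]; P[D.ravel()==0]=np.nan; return P.reshape(420,560,3)
E
python3 - <<'E'
from h import *
for n in('scene','top'):
    p,d=cap(n,n+'0'); k,D,R,t=K(n); print(n,k[0,0],D,(-R.T@t).round(3),R.round(2).tolist(),(d==0).mean())
    cv2.imwrite(f'pics/{n}0b.png',cv2.resize(p,(800,600),interpolation=cv2.INTER_CUBIC))
print(ctrl.get_state())
E
```

```text
scene 545.3383913448879 [-0.2103525  0.         0.         0.         0.       ] [1.453 0.349 1.03 ] [[-0.41, 0.91, 0.02], [0.64, 0.3, -0.71], [-0.65, -0.28, -0.71]] 0.003792517006802721
top 515.6660190896324 [-0.08167458  0.          0.          0.          0.        ] [ 0.429 -0.033  1.184] [[-0.0, -1.0, -0.0], [-0.99, 0.0, -0.14], [0.14, 0.0, -0.99]] 0.00405187074829932
{'time': 0.1, 'qpos': array([ 1.19301931e+00,  2.87093803e-01,  1.57802529e+00, -5.01543746e-06,
        1.27861363e+00, -1.49999859e-01]), 'dq': array([ 7.15344061e-04, -1.48460839e-03, -4.59343794e-03,  3.38056259e-04,
       -3.63758762e-04, -7.33050951e-05]), 'joint_efforts': array([ 1.04250805e-03, -4.07287753e+01, -2.93703693e+01, -2.07179201e-04,
        3.38406855e-03, -1.13866275e-05]), 'eef_pos': array([0.15216557, 0.65699137, 0.21927726]), 'tcp_rot': array([ 1.13641755e-01,  9.93521216e-01, -1.03361734e-03, -2.76785796e-04]), 'contact_force': array([ 0.65976213, -0.45437828,  0.42517162]), 'wrist_torque': array([0.01495159, 0.04263338, 0.03266261]), 'finger_force': 0.0, 'opening': 1.0019893749908926}
```

View pics/scene0b.png

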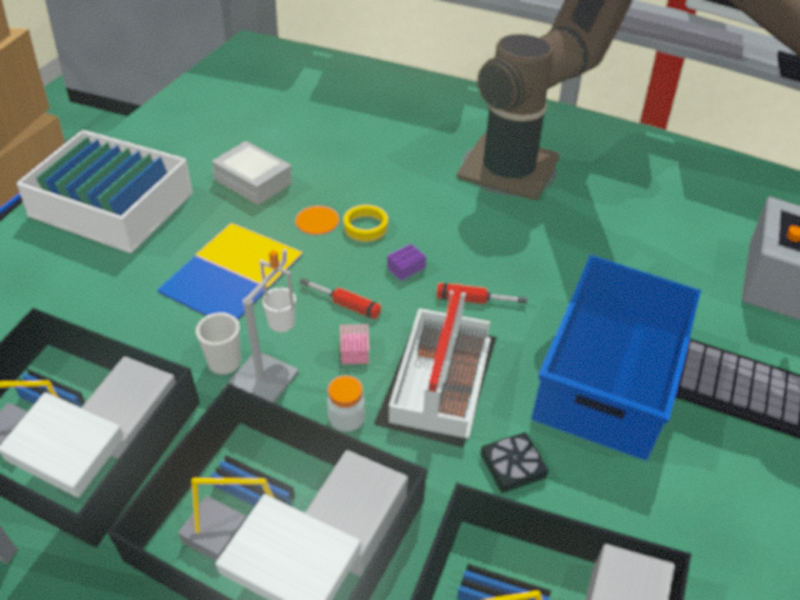

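View pics/top0b.png

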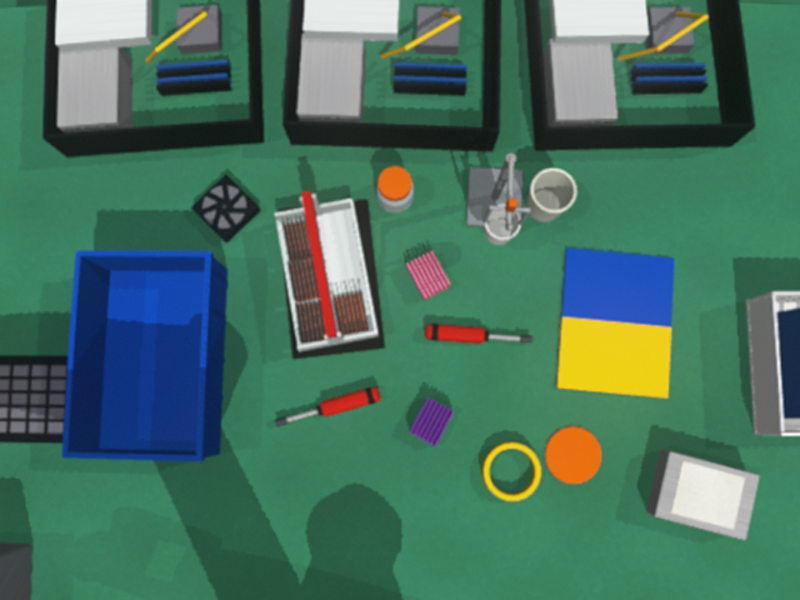

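Scene view: tray with red bar near (455,370), tote (620,350), two red drivers at (340,297) and (480,294), white cup on the hook at (280,308), mat (230,265), and disc (318,220). Top view: bar from (308,195) to (332,335), with copper sinks in the left column and lower right.
Lookalikes, in top-view pixels: pink block (428,272) and purple block (432,420) versus the brown sinks in the tray. Also the paper cup (553,194) versus the screw cup with tab (512,204), the jar's orange lid (395,182) versus the orange disc (573,455), and the grey box (705,495). I choose by the description.

```bash
python3 - <<'E'
from h import *
p=cv2.imread('pics/top0.png'); d=np.load('pics/top0.npy'); C=cloud('top',d)
cv2.imwrite('pics/traycrop.png',cv2.resize(p[125:255,185:385],(800,520),interpolation=cv2.INTER_CUBIC))
hsv=cv2.cvtColor(p,cv2.COLOR_BGR2HSV); H,S,V=[hsv[...,i].astype(int) for i in range(3)]
M={'red':((H<6)|(H>174))&(S>170)&(V>90),'orange':(H>7)&(H<17)&(S>180)&(V>130),'yellow':(H>20)&(H<33)&(S>170)&(V>120),'blue':(H>100)&(H<125)&(S>150)&(V>70)}
for k,m in M.items():
    n,l,s,c=cv2.connectedComponentsWithStats(m.astype(np.uint8))
    for i in range(1,n):
        if s[i,4]<15: continue
        ys,xs=np.where(l==i); z=np.nanmedian(C[ys,xs,2])
        P=atz('top',np.c_[xs,ys],z)[:,:2]
        (cx,cy),(w,h),a=cv2.minAreaRect((P*1000).astype(np.float32))
        print(k,s[i,4],c[i].round(),'z %.3f'%z,'ctr',round(cx),round(cy),'size',round(w),round(h),'ang',round(a,1))
# local plane checks: tote rim, tray walls
for nm,uv in {'toteL':(54,250),'toteR':(152,250),'floorTray':(240,170),'tab':(358,143),'arm':(357,125),'post':(357,112),'bench':(300,200),'mat':(430,240),'disc':(401,318)}.items():
    print(nm,C[uv[1],uv[0]].round(3))
# high stuff z histogram: tote rim
q=C.reshape(-1,3); r=q[(q[:,2]>.110)&(q[:,2]<.13)&(q[:,1]>.2)&(q[:,0]<.8)&(q[:,0]>.2)]; print('rim',np.nanpercentile(r,[1,50,99],axis=0).round(3))
E
```

```text
red 644 [223. 186.] z 0.125 ctr 649 92 size 219 15 ang 10.2
red 43 [300. 232.] z 0.025 ctr 559 -73 size 9 21 ang 89.5
red 348 [323. 233.] z 0.025 ctr 555 -124 size 75 24 ang 85.9
red 43 [262. 275.] z 0.024 ctr 461 12 size 22 10 ang 14.1
red 346 [241. 282.] z 0.025 ctr 447 61 size 23 75 ang 15.8
orange 420 [276. 128.] z 0.076 ctr 786 -20 size 49 51 ang 89.7
orange 40 [358. 143.] z 0.234 ctr 705 -179 size 10 16 ang 88.5
orange 1214 [401. 318.] z 0.004 ctr 362 -301 size 87 88 ang 88.6
yellow 179 [123.  24.] z 0.108 ctr 1024 328 size 10 122 ang 41.0
yellow 182 [297.  25.] z 0.107 ctr 1017 -63 size 14 140 ang 32.8
yellow 188 [469.  26.] z 0.107 ctr 1015 -453 size 20 168 ang 28.8
yellow 3796 [430. 250.] z 0.007 ctr 517 -372 size 180 113 ang 84.3
yellow 517 [358. 330.] z 0.024 ctr 340 -200 size 88 90 ang 25.7
blue 197 [134.  45.] z 0.045 ctr 1005 317 size 11 118 ang 3.0
blue 200 [301.  46.] z 0.044 ctr 998 -79 size 118 11 ang 87.7
blue 184 [469.  46.] z 0.045 ctr 1002 -481 size 8 118 ang 1.1
blue 223 [135.  54.] z 0.044 ctr 981 316 size 12 118 ang 3.2
blue 228 [302.  55.] z 0.044 ctr 975 -79 size 118 12 ang 87.5
blue 193 [470.  55.] z 0.044 ctr 978 -481 size 10 120 ang 1.0
blue 3669 [432. 200.] z 0.006 ctr 634 -384 size 182 113 ang 84.2
blue 15847 [101. 249.] z 0.009 ctr 527 386 size 259 340 ang 89.4
blue 21 [554. 229.] z 0.071 ctr 556 -637 size 13 19 ang 17.1
blue 153 [556. 275.] z 0.065 ctr 456 -635 size 21 61 ang 86.1
toteL [0.512 0.454 0.104]
toteR [0.516 0.255 0.052]
floorTray [0.706 0.065 0.01 ]
tab [ 0.704 -0.178  0.236]
arm [ 0.751 -0.182  0.204]
post [ 0.779 -0.183  0.199]
bench [ 0.63  -0.073  0.033]
mat [ 0.54  -0.373  0.009]
disc [ 0.364 -0.301  0.007]
rim [[0.364 0.253 0.11 ]
 [0.52  0.366 0.12 ]
 [0.67  0.463 0.125]]
```

View pics/traycrop.png

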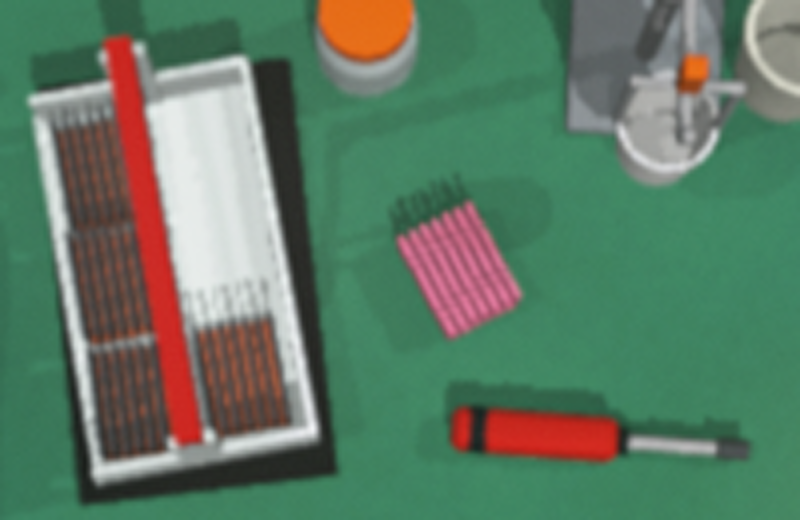

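The crop shows 4 brown sinks in the tray: three in the left column at crop (95,165), (105,285), (125,400) and one at (245,375). The pad shows on the right and bottom edges, with corners near (290,60), (335,470), (80,502). The pink and purple blocks are decoys, and there are two drivers.

```bash
python3 - <<'E'
from h import *
p=cv2.imread('pics/top0.png'); d=np.load('pics/top0.npy'); C=cloud('top',d)
c=np.array([[290,60],[335,470],[80,502]])/4+[185,125]
print('pad',atz('top',c,.004).round(3).tolist())
# tote rim outer corners at z=.12 (px 800 scale)
c=np.array([[77,253],[210,253],[205,459],[63,457]])*.7
print('tote',atz('top',c,.12).round(3).tolist())
# height slices across the tray, in tray coords
Q=[]
for n in('top','scene'):
    q=cloud(n,np.load(f'pics/{n}0.npy')).reshape(-1,3); Q.append(q)
    a=np.radians(10.2); R=np.array([[np.cos(a),np.sin(a)],[-np.sin(a),np.cos(a)]])
    w=(q[:,:2]-[.649,.092])@R.T
    for x in(-.02,.05):
      m=abs(w[:,0]-x)<.015
      print(n,x,[(y,None if not (k:=m&(abs(w[:,1]-y/1000)<.003)).any() else (round(1000*np.nanpercentile(q[k,2],10)),round(1000*np.nanpercentile(q[k,2],95)))) for y in(-75,-70,-66,-62,-55,-40,-20,25,40,55,62,66,70,75)])
q=np.vstack(Q)
m=(q[:,2]>.112)&(q[:,2]<.128)&(q[:,0]>.33)&(q[:,0]<.7)&(q[:,1]>.22)&(q[:,1]<.5)
print('rim',cv2.minAreaRect((q[m,:2]*1000).astype(np.float32)))
for i,(cap_,han) in enumerate([((300,232),(323,233)),((262,275),(241,282))]):
    a,b=atz('top',[cap_,han],.025)[:,:2]; u=(b-a)/np.linalg.norm(b-a); print('drv',a,b,np.degrees(np.arctan2(u[1],u[0])))
sh=np.array([[525,338],[277,422],[490,336],[318,411]])*.7; print('tips/shaft',atz('top',sh,.0165).round(3).tolist())
mat=np.array([[565,248],[674,258],[668,397],[558,388]])*.7; print('mat',atz('top',mat,.006).round(3).tolist())
m=(q[:,2]>.19)&(q[:,2]<.222)&(q[:,0]>.65)&(q[:,0]<.82)&(abs(q[:,1]+.18)<.04); print('arm',np.nanpercentile(q[m],[2,50,98],axis=0).round(3))
for n in('top','scene'):
  r,_=cv2.Rodrigues(K(n)[2]);print(n,cv2.projectPoints(np.array([[.649,.092,.124]]),r,K(n)[3],K(n)[0],K(n)[1])[0].ravel().round(1))
E
```

```text
pad [[0.78, 0.025, 0.004], [0.537, -0.002, 0.004], [0.519, 0.145, 0.004]]
tote [[0.668, 0.456, 0.12], [0.666, 0.253, 0.12], [0.365, 0.252, 0.12], [0.366, 0.461, 0.12]]
top -0.02 [(-75, (2, 9)), (-70, (2, 8)), (-66, (3, 52)), (-62, (8, 52)), (-55, (7, 12)), (-40, (6, 15)), (-20, (5, 12)), (25, (11, 43)), (40, (13, 44)), (55, (16, 43)), (62, (6, 13)), (66, (3, 13)), (70, (0, 7)), (75, (-1, 4))]
top 0.05 [(-75, (2, 9)), (-70, (2, 8)), (-66, (1, 50)), (-62, (6, 51)), (-55, (6, 12)), (-40, (7, 11)), (-20, (5, 13)), (25, (16, 44)), (40, (16, 43)), (55, (8, 44)), (62, (7, 12)), (66, (-1, 12)), (70, (-2, 5)), (75, (-1, 5))]
scene -0.02 [(-75, (0, 7)), (-70, (3, 10)), (-66, None), (-62, (46, 51)), (-55, (8, 44)), (-40, (7, 13)), (-20, (6, 19)), (25, (14, 43)), (40, (18, 44)), (55, (9, 41)), (62, (8, 11)), (66, (3, 10)), (70, (0, 8)), (75, (-2, 4))]
scene 0.05 [(-75, (3, 7)), (-70, (1, 9)), (-66, (7, 7)), (-62, (46, 50)), (-55, (8, 47)), (-40, (6, 13)), (-20, (7, 13)), (25, (16, 43)), (40, (16, 43)), (55, (6, 42)), (62, (5, 12)), (66, (1, 11)), (70, (-2, 7)), (75, (-1, 4))]
rim ((516.2056274414062, 358.8906555175781), (211.2900390625, 315.7283630371094), 89.09737396240234)
drv [ 0.55820507 -0.07300983] [ 0.55571265 -0.12501343] -92.743959086277
drv [0.4617209  0.01281585] [0.44625634 0.05976649] 108.23080695851081
tips/shaft [[0.548, -0.227, 0.016], [0.417, 0.166, 0.016], [0.551, -0.171, 0.016], [0.434, 0.102, 0.016]]
mat [[0.697, -0.299, 0.006], [0.68, -0.48, 0.006], [0.452, -0.458, 0.006], [0.468, -0.28, 0.006]]
arm [[ 0.679 -0.204  0.192]
 [ 0.712 -0.179  0.201]
 [ 0.787 -0.15   0.22 ]]
top [222.5 184. ]
scene [310.9 231.4]
```

Checks against the given sizes:
- **Tray:** bar top z 0.125 (expected 0.124), length 219. Its open side faces +y, towards the tote. Centre (0.649, 0.092), yaw 10.2°.
- **Pad:** centre (0.650, 0.085), yaw about 6.5°.
- **Tote:** centre (0.516, 0.358), rim at 0.12.

All are within reach, so I'm moving above the bar.

```bash
for i in 1 2 3 4; do :; done
python3 -m handwheel '[0.166,-0.189,0,0,0,0.013,0.166,-0.189,0,0,0,0.013,0.166,-0.189,0,0,0,0.013,0.166,-0.189,0,0,0,0.013,0.166,-0.189,0,0,0,0.013]' 1 100
python3 -m handwheel '[0.166,-0.189,0,0,0,0.013,0.166,-0.189,0,0,0,0.013,0.166,-0.189,0,0,0,0.013,0.166,-0.189,0,0,0,0.013,0.166,-0.189,0,0,0,0.013]'
python3 -m handwheel '[0.166,-0.189,0,0,0,0.013,0.166,-0.189,0,0,0,0.013,0.166,-0.189,0,0,0,0.013,0.166,-0.189,0,0,0,0.013,0.166,-0.189,0,0,0,0.013]'
python3 -m handwheel '[0.166,-0.189,0,0,0,0.013,0.166,-0.189,0,0,0,0.013,0.166,-0.189,0,0,0,0.013,0.166,-0.189,0,0,0,0.013,0.16,-0.189,0,0,0,0.013]'
python3 -m handwheel '[0,0,0,0,0,0,0,0,0,0,0,0]'
```

```text
time: 0.52
eef_pos: [0.2774, 0.5142, 0.2198]
tcp_rot: [0.062, 0.998, -0.0, -0.0]
contact_force: [0.1, 0.9, 0.5]
opening: 1.001
finger_force: 0.0
time: 0.93
eef_pos: [0.402, 0.3723, 0.2201]
tcp_rot: [0.011, 1.0, -0.0, -0.0]
contact_force: [1.4, 0.2, -0.3]
opening: 0.994
finger_force: 0.0
time: 1.35
eef_pos: [0.5265, 0.2306, 0.2201]
tcp_rot: [-0.04, 0.999, -0.0, -0.0]
contact_force: [1.1, 1.3, 0.5]
opening: 0.998
finger_force: 0.0
time: 1.77
eef_pos: [0.6502, 0.0889, 0.2198]
tcp_rot: [-0.091, 0.996, 0.0, -0.001]
contact_force: [2.0, 0.0, 0.2]
opening: 0.999
finger_force: 0.0
time: 1.93
eef_pos: [0.65, 0.0887, 0.2194]
tcp_rot: [-0.089, 0.996, 0.0, -0.001]
contact_force: [0.4, 1.5, 0.5]
opening: 0.997
finger_force: 0.0
```

```bash
python3 -m handwheel '[0,0.02,-0.18,0,0,0,0,0,-0.18,0,0,0,0,0,-0.18,0,0,0,0,0,-0.175,0,0,0,0,0,0,0,0,0]'
python3 -m handwheel '[0,0,0,0,0,0,0,0,0,0,0,0,0,0,0,0,0,0,0,0,0,0,0,0,0,0,0,0,0,0]' 0 100
python3 -m handwheel '[0,0,0,0,0,0,0,0,0,0,0,0,0,0,0,0,0,0,0,0,0,0,0,0,0,0,0,0,0,0]'
python3 -m handwheel '[0,0,0.1,0,0,0,0,0,0.15,0,0,0,0,0,0.2,0,0,0,0,0,0.2,0,0,0,0,0,0,0,0,0]'
```

```text
time: 2.35
eef_pos: [0.6439, 0.095, 0.1059]
tcp_rot: [-0.091, 0.996, 0.001, -0.007]
contact_force: [-1.4, 0.2, -1.2]
opening: 0.998
finger_force: 0.0
time: 2.77
eef_pos: [0.6506, 0.0937, 0.1154]
tcp_rot: [-0.09, 0.996, -0.0, 0.002]
contact_force: [0.4, 0.5, -0.3]
opening: 0.302
finger_force: 0.0
time: 3.18
eef_pos: [0.6495, 0.0935, 0.1133]
tcp_rot: [-0.09, 0.996, -0.0, -0.0]
contact_force: [-1.0, -0.8, 1.0]
opening: -0.001
finger_force: 0.2
time: 3.6
eef_pos: [0.6532, 0.0936, 0.2192]
tcp_rot: [-0.09, 0.996, -0.001, 0.007]
contact_force: [0.2, 0.2, 0.7]
opening: 0.002
finger_force: 0.0
```

```bash
python3 - <<'E'
from h import *
a,d=cap('top','t1'); b,_=cap('scene','s1')
cv2.imwrite('pics/v1.png',np.hstack([cv2.resize(a[100:300,120:320],(400,400)),cv2.resize(b[150:350,210:410],(400,400))]))
print(ctrl.get_state()['opening'])
E
```

```text
0.0012862950428832137
```

View pics/v1.png

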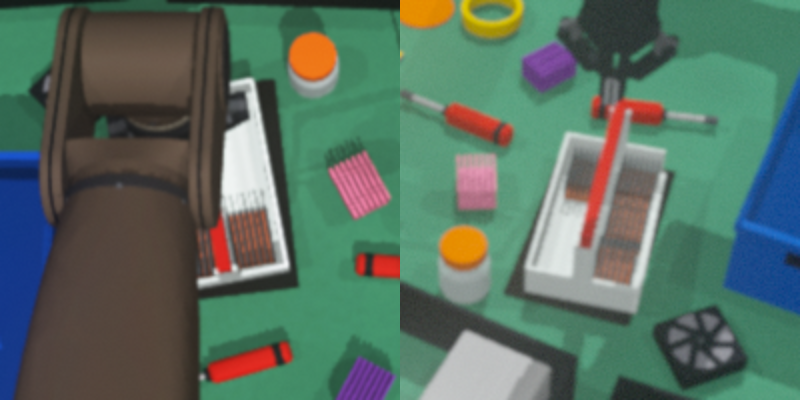

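The top crop shows the wrist over the tray. The scene crop shows the shut fingertips (612,100) clear above the bar, with nothing held. I'll measure where the tips really are.

```bash
python3 - <<'E'
from h import *
from scipy.spatial.transform import Rotation as Ro
C=cloud('scene',np.load('pics/s1.npy')); 
for v in range(172,225,4):
    print(v,[tuple((C[v,u]*1000).round()) for u in range(306,330,4)])
s=ctrl.get_state(); print(s['eef_pos'],s['tcp_rot'],s['qpos'])
E
```

```text
172 [(np.float64(646.0), np.float64(69.0), np.float64(291.0)), (np.float64(668.0), np.float64(85.0), np.float64(315.0)), (np.float64(669.0), np.float64(93.0), np.float64(318.0)), (np.float64(663.0), np.float64(100.0), np.float64(316.0)), (np.float64(669.0), np.float64(110.0), np.float64(325.0)), (np.float64(660.0), np.float64(116.0), np.float64(319.0))]
176 [(np.float64(648.0), np.float64(70.0), np.float64(282.0)), (np.float64(670.0), np.float64(86.0), np.float64(306.0)), (np.float64(671.0), np.float64(95.0), np.float64(310.0)), (np.float64(660.0), np.float64(100.0), np.float64(303.0)), (np.float64(665.0), np.float64(110.0), np.float64(311.0)), (np.float64(660.0), np.float64(116.0), np.float64(309.0))]
180 [(np.float64(663.0), np.float64(76.0), np.float64(285.0)), (np.float64(nan), np.float64(nan), np.float64(nan)), (np.float64(670.0), np.float64(95.0), np.float64(299.0)), (np.float64(348.0), np.float64(3.0), np.float64(2.0)), (np.float64(666.0), np.float64(111.0), np.float64(301.0)), (np.float64(642.0), np.float64(112.0), np.float64(283.0))]
184 [(np.float64(665.0), np.float64(77.0)
[... 3307 characters left out ...]
 np.float64(94.0), np.float64(127.0)), (np.float64(542.0), np.float64(84.0), np.float64(57.0)), (np.float64(484.0), np.float64(78.0), np.float64(0.0))]
224 [(np.float64(556.0), np.float64(48.0), np.float64(40.0)), (np.float64(548.0), np.float64(55.0), np.float64(36.0)), (np.float64(625.0), np.float64(90.0), np.float64(125.0)), (np.float64(612.0), np.float64(96.0), np.float64(115.0)), (np.float64(546.0), np.float64(86.0), np.float64(47.0)), (np.float64(539.0), np.float64(95.0), np.float64(45.0))]
[0.65059858 0.09352821 0.21312965] [-9.01812555e-02  9.95923070e-01 -2.27828139e-04  2.12788404e-03] [-1.13316464e-02  2.51269356e-01  1.63304978e+00 -2.26446961e-05
  1.25299348e+00 -1.76272924e+00]
```

The visible fingertips are at z≈0.232 while the TCP reads 0.213. They stand 19 mm behind the reported point instead of 19 mm ahead, so the reported z runs about 38 mm low along the tool. x and y agree. I'll go 38 mm deeper, watching the force.

```bash
python3 -m handwheel '[0,0,0,0,0,0,0,0,0,0,0,0,0,0,0,0,0,0,0,0,0,0,0,0,0,0,0,0,0,0]' 1 100
python3 -m handwheel '[0,0,0,0,0,0,0,0,-0.15,0,0,0,0,0,-0.2,0,0,0,0,0,-0.2,0,0,0,0,0,-0.12,0,0,0]' 1 100
python3 -m handwheel '[0,0,-0.1,0,0,0,0,0,-0.08,0,0,0,0,0,-0.06,0,0,0,0,0,0,0,0,0]'
python3 -m handwheel '[0,0,0,0,0,0,0,0,0,0,0,0,0,0,0,0,0,0,0,0,0,0,0,0,0,0,0,0,0,0]' 0 100
python3 -m handwheel '[0,0,0,0,0,0,0,0,0,0,0,0,0,0,0,0,0,0,0,0,0,0,0,0,0,0,0,0,0,0]'
```

```text
time: 4.12
eef_pos: [0.6491, 0.0935, 0.2097]
tcp_rot: [-0.09, 0.996, 0.0, -0.001]
contact_force: [0.1, -0.4, -0.3]
opening: 0.707
finger_force: 0.0
time: 4.53
eef_pos: [0.6477, 0.0936, 0.1067]
tcp_rot: [-0.09, 0.996, 0.0, -0.002]
contact_force: [-0.8, -0.5, -0.1]
opening: 1.0
finger_force: 0.0
time: 4.87
eef_pos: [0.6486, 0.0935, 0.0724]
tcp_rot: [-0.09, 0.996, 0.0, -0.001]
contact_force: [-0.6, 0.6, -0.5]
opening: 1.0
finger_force: 0.0
time: 5.28
eef_pos: [0.6501, 0.0936, 0.0753]
tcp_rot: [-0.09, 0.996, -0.0, 0.001]
contact_force: [0.1, 0.1, -0.3]
opening: 0.297
finger_force: 0.0
time: 5.7
eef_pos: [0.6499, 0.0931, 0.0748]
tcp_rot: [-0.09, 0.996, -0.0, 0.0]
contact_force: [-0.3, -2.6, 2.3]
opening: 0.149
finger_force: 97.4
```

Gripped (opening 0.149, 97 N). Now I lift gently, leaning the tray back slightly so nothing slides out.

```bash
python3 -m handwheel '[0,0,0.05,0,0,0,0,0,0.1,0,0,0,0,0,0.14,0.02,0,0,0,0,0.16,0.02,0,0,0,0,0.16,0.02,0,0]'
python3 -m handwheel '[0,0,0.16,0.02,0,0,0,0,0.16,0.01,0,0,0,0,0.12,0,0,0,0,0,0.08,0,0,0,0,0,0.04,0,0,0]'
python3 - <<'E'
from h import *
b,_=cap('scene','s2'); print(ctrl.get_state()['eef_pos'],ctrl.get_state()['finger_force'],ctrl.get_state()['opening'])
cv2.imwrite('pics/v2.png',cv2.resize(b[100:340,180:500],(640,480)))
E
```

```text
time: 6.12
eef_pos: [0.6479, 0.0943, 0.1655]
tcp_rot: [-0.091, 0.995, 0.048, 0.002]
contact_force: [0.4, 0.1, -5.3]
opening: 0.151
finger_force: 98.0
time: 6.53
eef_pos: [0.6497, 0.0938, 0.2519]
tcp_rot: [-0.09, 0.993, 0.07, 0.007]
contact_force: [0.3, -0.4, -5.7]
opening: 0.152
finger_force: 98.0
[0.64982575 0.09389202 0.25213593] 98.03069829940796 0.15085821801754562
```

View pics/v2.png

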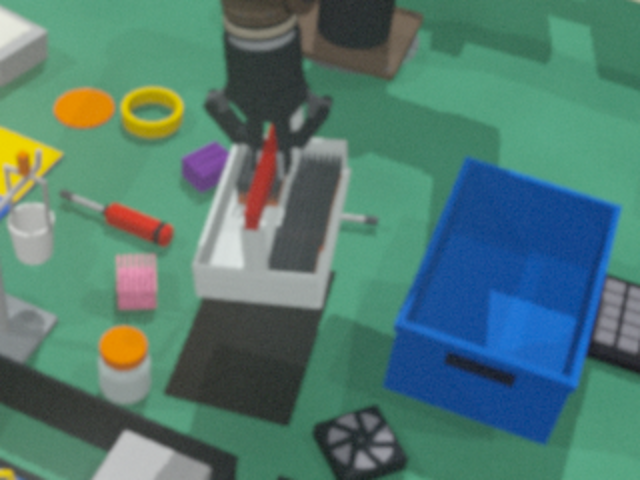

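The crop shows the tray lifted at (275,220), leaning back with all the sinks in, and the bare black pad at (250,350). Next I carry it over the tote and level its yaw.

```bash
python3 -m handwheel '[-0.024,0.04,0,0,0,-0.008,-0.048,0.08,0,0,0,-0.008,-0.073,0.12,0,0,0,-0.008,-0.085,0.14,0,0,0,-0.008,-0.085,0.14,0,0,0,-0.008]'
python3 -m handwheel '[-0.085,0.14,0,0,0,-0.008,-0.085,0.14,0,0,0,-0.008,-0.085,0.14,0,0,0,-0.008,-0.085,0.14,0,0,0,-0.008,-0.073,0.12,0,0,0,-0.008]'
python3 -m handwheel '[-0.06,0.1,0,0,0,-0.008,-0.048,0.08,0,0,0,-0.008,-0.036,0.06,0,0,0,-0.008,-0.02,0.035,0,0,0,-0.008,0,0,-0.1,0,0,0]'
python3 -m handwheel '[0,0,0,-0.05,0,0,0,0,0,-0.05,0,0,0,0,0,-0.05,0,0,0,0,0,-0.05,0,0,0,0,0,0,0,0]'
python3 - <<'E'
from h import *
from scipy.spatial.transform import Rotation as Ro
s=ctrl.get_state(); print(s['eef_pos'],Ro.from_quat(s['tcp_rot']).as_matrix().round(3).tolist(),s['qpos'].round(2))
C=cloud('scene',np.load('pics/s2.npy')); b=cv2.imread('pics/s2.png').astype(int)
m=(b.max(2)<70)&(abs(C[...,2])<.012)&(C[...,0]>.5)&(C[...,0]<.82)&(C[...,1]>-.03)&(C[...,1]<.2)
n,l,st,_=cv2.connectedComponentsWithStats(m.astype(np.uint8)); i=1+st[1:,4].argmax(); print(cv2.minAreaRect((C[l==i][:,:2]*1000).astype(np.float32)))
E
```

```text
time: 7.0
eef_pos: [0.6001, 0.1725, 0.2467]
tcp_rot: [-0.058, 0.996, 0.07, 0.006]
contact_force: [0.8, 0.0, -5.9]
opening: 0.15
finger_force: 98.0
time: 7.42
eef_pos: [0.5373, 0.2751, 0.2469]
tcp_rot: [-0.027, 0.997, 0.07, 0.008]
contact_force: [0.6, 1.1, -6.2]
opening: 0.153
finger_force: 98.0
time: 7.83
eef_pos: [0.5153, 0.3168, 0.2365]
tcp_rot: [-0.003, 0.997, 0.071, 0.014]
contact_force: [1.9, 0.4, -4.5]
opening: 0.145
finger_force: 98.1
time: 8.25
eef_pos: [0.5143, 0.3167, 0.2324]
tcp_rot: [-0.005, 0.996, -0.088, 0.01]
contact_force: [-0.0, 0.7, -6.2]
opening: 0.148
finger_force: 98.3
[0.51433391 0.31667445 0.23239869] [[-1.0, -0.009, 0.021], [-0.012, 0.985, -0.175], [-0.02, -0.175, -0.984]] [ 0.46  0.17  1.7  -0.17  1.33 -1.08]
((686.47216796875, 93.17474365234375), (173.40249633789062, 146.24490356445312), 7.379836559295654)
```

```bash
python3 -m handwheel '[0,0,0,-0.04,0,0,0,0,0,-0.04,0,0,0,0,0,-0.04,0,0,0,0,0,-0.03,0,0,0,0,0,0,0,0]'
python3 -m handwheel '[0,0,0,-0.03,0,0,0,0,0,-0.03,0,0,0,0,0,-0.03,0,0,0,0,0,-0.03,0,0,0,0,0,0,0,0]'
python3 -m handwheel '[0,0,0,0,0,0,0,0,0,0,0,0,0,0,0,0,0,0,0,0,0,0,0,0]'
python3 -m handwheel '[0,0,0,-0.03,0,0,0,0,0,-0.03,0,0,0,0,0,-0.03,0,0,0,0,0,-0.03,0,0,0,0,0,0,0,0]'
python3 -m handwheel '[0,0,0,0,0,0,0,0,0,0,0,0,0,0,0,0,0,0,0,0,0,0,0,0]'
python3 - <<'E'
from h import *
b,_=cap('scene','s3'); s=ctrl.get_state();print(s['qpos'].round(2),s['contact_force'],s['tcp_rot'])
cv2.imwrite('pics/v3.png',cv2.resize(b[100:340,240:560],(640,480)))
E
```

```text
time: 8.67
eef_pos: [0.5146, 0.3158, 0.2321]
tcp_rot: [-0.006, 0.979, -0.203, 0.009]
contact_force: [-0.8, -0.9, -7.8]
opening: 0.154
finger_force: 98.4
time: 9.08
eef_pos: [0.5153, 0.3152, 0.2333]
tcp_rot: [-0.007, 0.956, -0.294, 0.01]
contact_force: [-0.1, 0.3, -3.6]
opening: 0.151
finger_force: 98.9
time: 9.42
eef_pos: [0.5161, 0.3146, 0.2358]
tcp_rot: [-0.006, 0.956, -0.294, 0.011]
contact_force: [0.3, -0.2, -2.6]
opening: 0.153
finger_force: 99.0
time: 9.83
eef_pos: [0.5153, 0.3153, 0.2334]
tcp_rot: [-0.008, 0.923, -0.384, 0.009]
contact_force: [-0.9, 0.1, -3.1]
opening: 0.149
finger_force: 99.0
time: 10.17
eef_pos: [0.516, 0.3146, 0.2355]
tcp_rot: [-0.007, 0.924, -0.383, 0.011]
contact_force: [0.1, -0.4, -2.9]
opening: 0.148
finger_force: 99.0
[ 0.63  0.42  1.52 -0.63  1.69 -0.87] [ 0.1504008  -0.34865298 -2.94935547] [-0.00730394  0.92358808 -0.38317321  0.01048768]
```

View pics/v3.png

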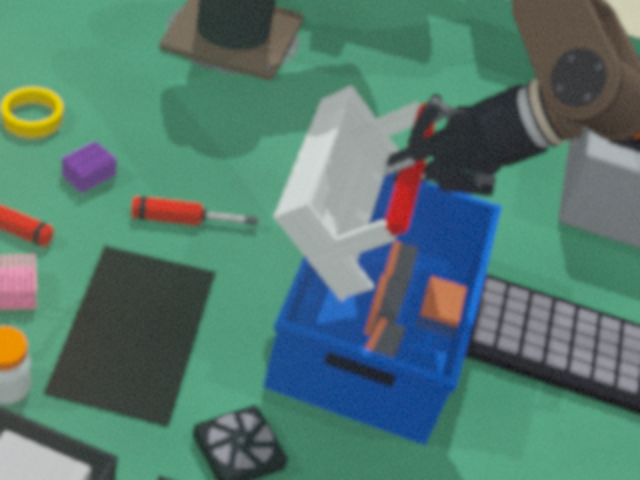

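All the sinks are out (the force reads only the tray's weight). They lie in the tote around crop (385,300), (440,300), (385,335). The pad's corners are at crop (106,248), (214,271), (168,426), (48,395). I'll swing the tray level and measure the pad.

```bash
python3 -m handwheel '[0,0,0.05,0.06,0,0,0,0,0.05,0.07,0,0,0,0,0.05,0.07,0,0,0,0,0,0.07,0,0,0,0,0,0.07,0,0]'
python3 -m handwheel '[0,0,0,0.07,0,0,0,0,0,0.06,0,0,0,0,0,0.03,0,0,0,0,0,0,0,0,0,0,0,0,0,0]'
python3 - <<'E'
from h import *
from scipy.spatial.transform import Rotation as Ro
c=np.array([[106,248],[214,271],[168,426],[48,395]])/2+[240,100]
P=atz('scene',c,.004)[:,:2]; print(P.round(3).tolist(),P.mean(0)); u=(P[3]-P[0]+P[2]-P[1]);print(np.degrees(np.arctan2(u[1],u[0])),np.linalg.norm(u)/2)
s=ctrl.get_state(); R=Ro.from_quat(s['tcp_rot']).as_matrix(); print(s['eef_pos'],R.round(3).tolist())
E
```

```text
time: 10.63
eef_pos: [0.5163, 0.3151, 0.2597]
tcp_rot: [-0.005, 0.992, -0.124, 0.014]
contact_force: [-0.3, 0.5, -3.3]
opening: 0.153
finger_force: 98.9
time: 11.05
eef_pos: [0.5156, 0.3137, 0.2577]
tcp_rot: [-0.003, 1.0, -0.002, 0.012]
contact_force: [0.6, -0.5, -3.1]
opening: 0.154
finger_force: 98.9
[[0.538, 0.006], [0.517, 0.147], [0.764, 0.178], [0.782, 0.037]] [0.65003226 0.09193976]
7.131844711996008 0.24740811499369647
[0.51562197 0.31371068 0.25765044] [[-1.0, -0.005, 0.025], [-0.005, 1.0, -0.004], [-0.025, -0.004, -1.0]]
```

```bash
python3 -m handwheel '[0.06,-0.1,0,0,0.016,0,0.12,-0.2,0,0,0,0.01,0.13,-0.22,0,0,0,0.01,0.13,-0.22,0,0,0,0.01,0.13,-0.22,0,0,0,0.01]'
python3 -m handwheel '[0.13,-0.22,0,0,0,0.01,0.11,-0.18,0,0,0,0.01,0.06,-0.1,0,0,0,0.01,0.023,-0.027,0,0,0,0.008,0,0,-0.1,0,0,0]'
python3 -m handwheel '[0,0,-0.2,0,0,0,0,0,-0.2,0,0,0,0,0,-0.2,0,0,0,0,0,-0.15,0,0,0,0,0,-0.1,0,0,0]'
python3 -m handwheel '[0,0,-0.08,0,0,0,0,0,-0.05,0,0,0,0,0,-0.04,0,0,0,0,0,0,0,0,0,0,0,0,0,0,0]'
python3 - <<'E'
from h import *
from scipy.spatial.transform import Rotation as Ro
s=ctrl.get_state(); R=Ro.from_quat(s['tcp_rot']).as_matrix(); print(s['eef_pos'],R.round(3).tolist(),s['contact_force'])
E
```

```text
time: 11.47
eef_pos: [0.6016, 0.1702, 0.257]
tcp_rot: [-0.036, 0.999, -0.002, -0.001]
contact_force: [0.7, 1.0, -2.7]
opening: 0.149
finger_force: 98.9
time: 11.88
eef_pos: [0.6522, 0.0909, 0.2455]
tcp_rot: [-0.064, 0.998, -0.002, 0.003]
contact_force: [0.2, 0.8, -1.5]
opening: 0.151
finger_force: 99.0
time: 12.3
eef_pos: [0.6471, 0.0935, 0.1106]
tcp_rot: [-0.066, 0.998, -0.001, -0.004]
contact_force: [-0.1, 0.5, -2.7]
opening: 0.152
finger_force: 98.8
time: 12.72
eef_pos: [0.6502, 0.092, 0.0901]
tcp_rot: [-0.065, 0.998, -0.001, 0.0]
contact_force: [0.4, -0.1, -2.7]
opening: 0.149
finger_force: 98.8
[0.65018055 0.09203766 0.0900819 ] [[-0.992, -0.129, 0.001], [-0.129, 0.992, -0.002], [-0.001, -0.002, -1.0]] [ 0.39585673 -0.08575469 -2.73497252]
```

```bash
python3 -m handwheel '[0,0,-0.04,0,0,0,0,0,-0.03,0,0,0,0,0,-0.02,0,0,0,0,0,-0.01,0,0,0,0,0,0,0,0,0]'
python3 -m handwheel '[0,0,0,0,0,0,0,0,0,0,0,0,0,0,0,0,0,0,0,0,0,0,0,0,0,0,0,0,0,0]' 1 100
python3 -m handwheel '[0,0,0,0,0,0,0,0,0.04,0,0,0,0,0,0.08,0,0,0,0,0,0.2,0,0,0,0,0,0.25,0,0,0]'
python3 -m handwheel '[0,0,0.25,0,0,0,0,0,0.25,0,0,0,0,0,0.25,0,0,0,0,0,0.2,0,0,0,0,0,0.1,0,0,0]'
python3 - <<'E'
from h import *
from scipy.spatial.transform import Rotation as Ro
s=ctrl.get_state(); print(s['eef_pos'],s['tcp_rot'],s['qpos'].round(2))
b,d=cap('scene','s4'); C=cloud('scene',d)
cv2.imwrite('pics/v4.png',np.hstack([cv2.resize(b[160:320,240:400],(400,400)),cv2.resize(b[160:280,150:270],(400,400),interpolation=cv2.INTER_CUBIC)]))
E
```

```text
time: 13.13
eef_pos: [0.6499, 0.0916, 0.0748]
tcp_rot: [-0.064, 0.998, -0.001, 0.0]
contact_force: [-0.5, -0.6, -0.2]
opening: 0.152
finger_force: 99.2
time: 13.55
eef_pos: [0.6498, 0.0918, 0.0745]
tcp_rot: [-0.064, 0.998, -0.001, 0.0]
contact_force: [0.2, 1.0, -0.6]
opening: 0.847
finger_force: 0.0
time: 13.97
eef_pos: [0.6476, 0.0918, 0.1582]
tcp_rot: [-0.064, 0.998, -0.001, -0.003]
contact_force: [0.9, -0.0, -1.1]
opening: 0.998
finger_force: 0.0
time: 14.38
eef_pos: [0.6511, 0.0918, 0.3255]
tcp_rot: [-0.064, 0.998, -0.001, 0.005]
contact_force: [0.6, 0.6, 0.8]
opening: 0.995
finger_force: 0.0
[0.65113038 0.09183631 0.32549794] [-0.06448264  0.99790481 -0.00148406  0.00507669] [-0.01  0.18  1.51 -0.    1.44 -1.71]
```

View pics/v4.png

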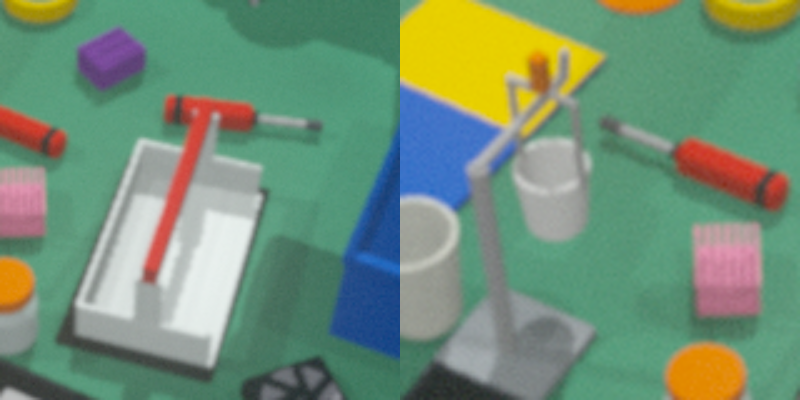

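The tray stands empty on its pad. In the right crop the screw cup's tab is at (540,72), the wire ends at (512,78) and (575,100), the arm runs from (480,165) to (560,85), and the hook tip is at (565,55).

```bash
python3 - <<'E'
from h import *
f=lambda x,y:((x-400)/3.333+150,y/3.333+160)
pts=[(480,165),(560,85),(565,55),(512,78),(575,100),(540,57),(540,72)]
P=atz('scene',[f(*p) for p in pts],np.array([.2,.2,.218,.203,.203,.235,.220])); 
for n,p in zip('post armend tip wire1 wire2 tabtop tabmid'.split(),P): print(n,p.round(3))
a=P[0]-P[1]; w=P[4]-P[3]; print('arm ang',np.degrees(np.arctan2(a[1],a[0])),'wire ang',np.degrees(np.arctan2(w[1],w[0])))
# top picture: arm
b=cv2.imread('pics/top0.png'); 
print('top tab',atz('top',[(358,142)],.235), 'post/tip',atz('top',np.array([[510,157],[512,205]])*.7,.2))
E
```

```text
post [ 0.782 -0.178  0.2  ]
armend [ 0.693 -0.169  0.2  ]
tip [ 0.682 -0.17   0.218]
wire1 [ 0.704 -0.201  0.203]
wire2 [ 0.705 -0.151  0.203]
tabtop [ 0.707 -0.173  0.235]
tabmid [ 0.706 -0.176  0.22 ]
arm ang -5.646788855744472 wire ang 88.95798821617873
top tab [[ 0.70655895 -0.17776756  0.235     ]] post/tip [[ 0.78307103 -0.18297345  0.2       ]
 [ 0.71373472 -0.18380759  0.2       ]]
```

```bash
python3 -m handwheel '[0.046,-0.224,0,0,0,-0.011,0.046,-0.224,0,0,0,-0.011,0.046,-0.224,0,0,0,-0.011,0.046,-0.224,0,0,0,-0.011,0.046,-0.224,0,0,0,-0.011]' 0.6 40
python3 -m handwheel '[0.046,-0.224,0,0,0,-0.011,0.046,-0.224,0,0,0,-0.011,0.046,-0.224,0,0,0,-0.011,0,0,0,0,0,0,0,0,0,0,0,0]'
python3 -m handwheel '[0,0,-0.1,0,0,0,0,0,-0.2,0,0,0,0,0,-0.15,0,0,0,0,0,-0.1,0,0,0,0,0,0,0,0,0]'
python3 - <<'E'
from h import *
s=ctrl.get_state(); print(s['eef_pos'],s['tcp_rot'],s['opening'])
b,d=cap('scene','s5')
cv2.imwrite('pics/v5.png',cv2.resize(b[120:260,130:290],(640,560),interpolation=cv2.INTER_CUBIC))
E
```

```text
time: 14.85
eef_pos: [0.6839, -0.0776, 0.317]
tcp_rot: [-0.021, 1.0, -0.001, -0.0]
contact_force: [0.4, -0.0, -0.4]
opening: 0.599
finger_force: 0.0
time: 15.27
eef_pos: [0.7044, -0.179, 0.3161]
tcp_rot: [0.006, 1.0, -0.001, -0.001]
contact_force: [0.2, -0.2, 1.1]
opening: 0.603
finger_force: 0.0
time: 15.68
eef_pos: [0.7026, -0.1748, 0.2293]
tcp_rot: [0.004, 1.0, 0.001, -0.004]
contact_force: [-0.6, 0.5, -0.6]
opening: 0.599
finger_force: 0.0
[ 0.70263581 -0.17479656  0.22929234] [ 3.89329980e-03  9.99982582e-01  7.07891932e-04 -4.37917281e-03] 0.5991919682074922
```

View pics/v5.png

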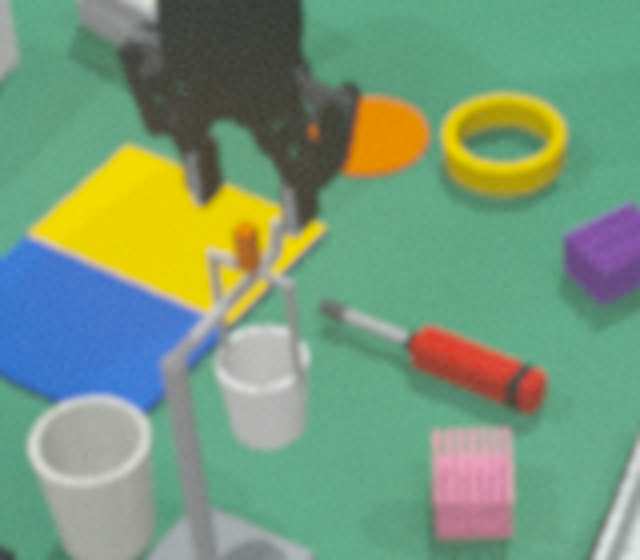

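The fingertips at (207,200) and (293,225) straddle the tab at (246,245) from above. I'll check the alignment numerically, then go down.

```bash
python3 - <<'E'
from h import *
f=lambda x,y:(x/4+130,y/4+120)
print(atz('scene',[f(207,200),f(293,225),f(250,212),f(246,226)],np.array([.252,.252,.252,.235])).round(3).tolist(), ctrl.get_state()['eef_pos'])
E
python3 -m handwheel '[0.017,-0.007,-0.06,0,0,0,0,0,-0.06,0,0,0,0,0,-0.05,0,0,0,0,0,-0.05,0,0,0,0,0,0,0,0,0]'
```

```text
[[0.713, -0.195, 0.252], [0.711, -0.141, 0.252], [0.711, -0.168, 0.252], [0.706, -0.175, 0.235]] [ 0.70370532 -0.17541034  0.23218973]
time: 16.15
eef_pos: [0.7065, -0.1778, 0.1993]
tcp_rot: [0.005, 1.0, -0.0, -0.002]
contact_force: [-0.8, 0.4, -0.5]
opening: 0.598
finger_force: 0.0
```

```bash
python3 -m handwheel '[0,0,-0.04,0,0,0,0,0,0,0,0,0,0,0,0,0,0,0,0,0,0,0,0,0,0,0,0,0,0,0]' 0 40
python3 -m handwheel '[0,0,0,0,0,0,0,0,0,0,0,0,0,0,0,0,0,0,0,0,0,0,0,0,0,0,0,0,0,0]'
python3 -m handwheel '[0,0,0.05,0,0,0,0,0,0.07,0,0,0,0,0,0.07,0,0,0,0,0,0.05,0,0,0,0,0,0,0,0,0]'
python3 - <<'E'
from h import *
s=ctrl.get_state(); print(s['eef_pos'],s['contact_force'],s['finger_force'])
b,d=cap('scene','s6')
cv2.imwrite('pics/v6.png',cv2.resize(b[120:260,130:290],(640,560),interpolation=cv2.INTER_CUBIC))
E
```

```text
time: 16.57
eef_pos: [0.7075, -0.1782, 0.1961]
tcp_rot: [0.005, 1.0, -0.001, -0.0]
contact_force: [0.1, -0.6, -1.0]
opening: 0.133
finger_force: 42.2
time: 16.98
eef_pos: [0.7075, -0.1782, 0.1959]
tcp_rot: [0.005, 1.0, -0.001, -0.0]
contact_force: [0.3, 0.1, 0.2]
opening: 0.132
finger_force: 42.2
time: 17.4
eef_pos: [0.7088, -0.1786, 0.2361]
tcp_rot: [0.005, 1.0, -0.002, 0.003]
contact_force: [-0.5, -0.6, -0.6]
opening: 0.132
finger_force: 42.2
[ 0.70883409 -0.17863339  0.23609869] [-0.46593569 -0.60075081 -0.58766773] 42.228904366493225
```

View pics/v6.png

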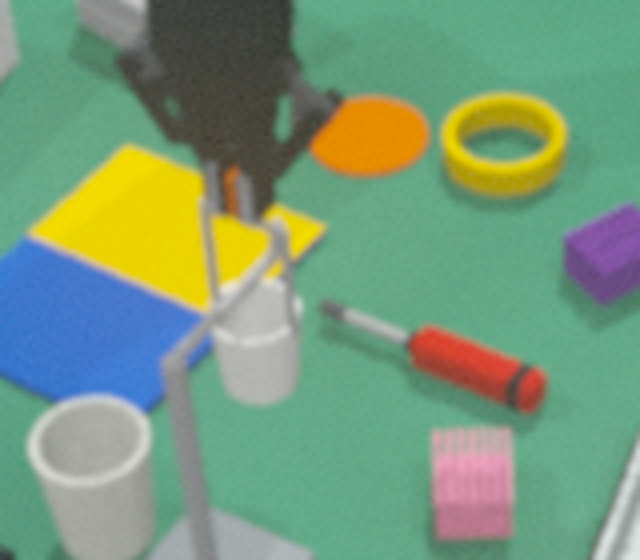

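The cup hangs free at (258,345), 40 mm up and still around the arm. I'll slide it out past the hook tip along -x, then over to the disc.

```bash
python3 -m handwheel '[-0.06,0.004,0,0,0,0,-0.12,0.01,0,0,0,0,-0.14,0.012,0,0,0,0,-0.16,0.012,0,0,0,0,-0.18,0.012,0,0,0,0]'
python3 -m handwheel '[-0.18,-0.06,0.05,0,0,0,-0.2,-0.11,0.05,0,0,0,-0.2,-0.11,0.05,0,0,0,-0.2,-0.11,0,0,0,0,-0.2,-0.11,0,0,0,0]'
python3 -m handwheel '[-0.2,-0.11,0,0,0,0,-0.17,-0.11,0,0,0,0,-0.13,-0.1,0,0,0,0,-0.08,-0.06,0,0,0,0,0,0,0,0,0,0]'
python3 - <<'E'
from h import *
s=ctrl.get_state(); print(s['eef_pos'],s['tcp_rot'],s['qpos'].round(2))
b,d=cap('scene','s7'); a,_=cap('top','t7')
for n,p in(('scene',b),('top',cv2.imread('pics/top0.png'))):
    print(n,atz('scene',[(222.5,153.75)],.004) if n=='scene' else '')
cv2.imwrite('pics/v7.png',np.hstack([cv2.resize(b[60:220,140:340],(500,400)),cv2.resize(a[240:400,330:450],(300,400))]))
E
```

```text
time: 17.87
eef_pos: [0.6074, -0.1703, 0.231]
tcp_rot: [0.004, 1.0, -0.001, -0.001]
contact_force: [-0.6, -0.6, -0.7]
opening: 0.131
finger_force: 42.2
time: 18.28
eef_pos: [0.4601, -0.246, 0.2548]
tcp_rot: [0.004, 1.0, -0.002, 0.0]
contact_force: [-0.6, 0.3, -1.3]
opening: 0.133
finger_force: 42.2
time: 18.7
eef_pos: [0.3724, -0.3039, 0.2541]
tcp_rot: [0.006, 1.0, -0.001, -0.001]
contact_force: [1.0, 0.3, 0.0]
opening: 0.125
finger_force: 42.2
[ 0.37235582 -0.30386965  0.25414722] [ 6.39314243e-03  9.99978392e-01 -1.38347990e-03 -6.55910651e-04] [-0.89 -0.18  2.   -0.    1.32 -2.45]
scene [[ 0.36161405 -0.29613674  0.004     ]]
top
```

View pics/v7.png

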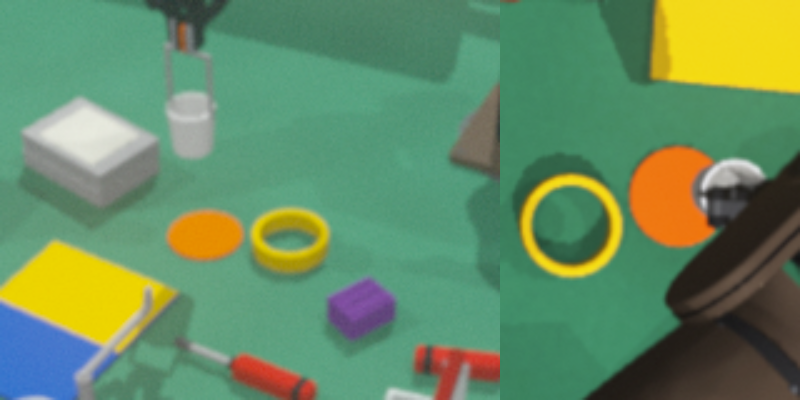

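```bash
python3 -m handwheel '[-0.067,0.033,-0.1,0,0,0,0,0,-0.2,0,0,0,0,0,-0.2,0,0,0,0,0,-0.15,0,0,0,0,0,-0.1,0,0,0]'
python3 -m handwheel '[0,0,-0.05,0,0,0,0,0,-0.03,0,0,0,0,0,0,0,0,0,0,0,0,0,0,0]'
python3 -m handwheel '[0,0,-0.02,0,0,0,0,0,-0.015,0,0,0,0,0,-0.01,0,0,0,0,0,0,0,0,0]'
python3 - <<'E'
from h import *
s=ctrl.get_state(); print(s['eef_pos'],s['contact_force'],s['qpos'].round(2))
C=cloud('scene',cap('scene','s8')[1]); q=C.reshape(-1,3); m=(np.hypot(q[:,0]-.36,q[:,1]+.3)<.06)&(q[:,2]>.04)&(q[:,2]<.08); print('rim',np.nanpercentile(q[m],[2,50,98],axis=0).round(3))
E
```

```text
time: 19.22
eef_pos: [0.3642, -0.2955, 0.1387]
tcp_rot: [0.004, 1.0, 0.001, -0.001]
contact_force: [-0.5, -0.1, -0.9]
opening: 0.13
finger_force: 42.2
time: 19.55
eef_pos: [0.3651, -0.298, 0.1307]
tcp_rot: [0.004, 1.0, -0.002, 0.0]
contact_force: [0.0, -0.1, -0.2]
opening: 0.131
finger_force: 42.2
time: 19.88
eef_pos: [0.3643, -0.2976, 0.123]
tcp_rot: [0.005, 1.0, -0.001, -0.0]
contact_force: [-0.1, 0.2, -1.5]
opening: 0.127
finger_force: 42.2
[ 0.36432809 -0.29764472  0.12302729] [-0.10776713  0.21840367 -1.50596636] [-0.9  -0.07  2.15 -0.    1.06 -2.46]
rim [[ 0.338 -0.321  0.041]
 [ 0.366 -0.297  0.054]
 [ 0.392 -0.267  0.077]]
```

```bash
python3 -m handwheel '[0,0,-0.01,0,0,0,0,0,0,0,0,0,0,0,0,0,0,0]'
python3 -m handwheel '[0,0,-0.01,0,0,0,0,0,0,0,0,0,0,0,0,0,0,0]'
python3 - <<'E'
from h import *
b,d=cap('scene','s9'); cv2.imwrite('pics/v9.png',cv2.resize(b[90:190,170:295],(750,600),interpolation=cv2.INTER_CUBIC))
E
```

```text
time: 20.18
eef_pos: [0.3646, -0.2981, 0.1221]
tcp_rot: [0.005, 1.0, -0.002, 0.0]
contact_force: [-0.3, -0.6, 2.3]
opening: 0.137
finger_force: 42.5
time: 20.43
eef_pos: [0.3649, -0.2985, 0.122]
tcp_rot: [0.005, 1.0, -0.002, 0.0]
contact_force: [-2.4, 0.6, 8.1]
opening: 0.129
finger_force: 43.4
```

View pics/v9.png

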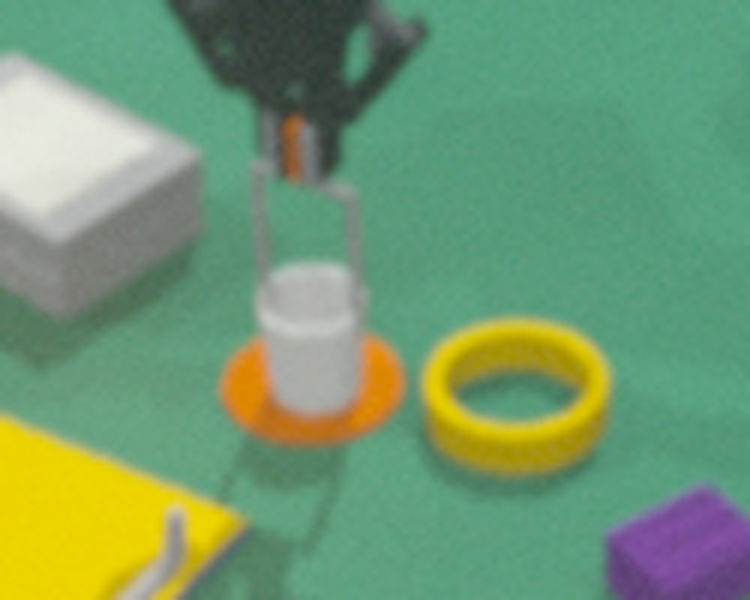

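The cup stands at (313,395) in the middle of the disc (312,388), with contact felt (8 N). I'll ease off, release, rise, and re-measure the drivers.

```bash
python3 -m handwheel '[0,0,0.01,0,0,0,0,0,0,0,0,0,0,0,0,0,0,0,0,0,0,0,0,0,0,0,0,0,0,0]' 0.6
python3 -m handwheel '[0,0,0.04,0,0,0,0,0,0.08,0,0,0,0,0,0.15,0,0,0,0,0,0.2,0,0,0,0,0,0.2,0,0,0]' 
python3 -m handwheel '[0,0,0.2,0,0,0,0.1,0.1,0.1,0,0,-0.03,0.15,0.15,0,0,0,-0.07,0.15,0.15,0,0,0,-0.07,0.15,0.15,0,0,0,-0.07]' 
cat > drv.py <<'E'
from h import *
def drv(n,tag):
    p,d=cap(n,tag); C=cloud(n,d); hsv=cv2.cvtColor(p,cv2.COLOR_BGR2HSV); H,S,V=[hsv[...,i].astype(int) for i in range(3)]
    m=((H<6)|(H>174))&(S>150)&(V>80)&(C[...,2]<.05)
    m=cv2.morphologyEx(m.astype(np.uint8),cv2.MORPH_CLOSE,np.ones((9,9)))
    N,l,st,_=cv2.connectedComponentsWithStats(m)
    for i in range(1,N):
        if st[i,4]<200: continue
        ys,xs=np.where(l==i); z=np.nanpercentile(C[ys,xs,2],70) if n=='top' else .0125
        P=atz(n,np.c_[xs,ys],z)[:,:2]; r=cv2.minAreaRect((P*1000).astype(np.float32)); b=cv2.boxPoints(r)
        e=b[1]-b[0] if np.linalg.norm(b[1]-b[0])>np.linalg.norm(b[2]-b[1]) else b[2]-b[1]
        print(n,st[i,:5],'z %.3f'%z,np.round(r[0],1),np.round(r[1],1),'ang',np.degrees(np.arctan2(e[1],e[0])).round(1))
if __name__=='__main__':
    import time
    drv('top','d%d'%time.time()); drv('scene','e%d'%time.time()); s=ctrl.get_state(); print(s['eef_pos'],s['tcp_rot'],s['qpos'].round(2))
E
python3 drv.py
```

```text
time: 20.9
eef_pos: [0.3642, -0.2974, 0.1211]
tcp_rot: [0.005, 1.0, -0.001, -0.0]
contact_force: [0.4, 0.4, 0.5]
opening: 0.595
finger_force: 0.0
time: 21.32
eef_pos: [0.3639, -0.297, 0.2226]
tcp_rot: [0.005, 1.0, -0.0, -0.001]
contact_force: [0.1, 0.1, -0.1]
opening: 0.598
finger_force: 0.0
time: 21.73
eef_pos: [0.4477, -0.2144, 0.2682]
tcp_rot: [0.195, 0.981, -0.001, 0.0]
contact_force: [-0.2, -0.6, -0.3]
opening: 0.601
finger_force: 0.0
top [298 227  42  13 432] z 0.026 [ 555.5 -114.7] [93.7 24.2] ang 85.3
top [224 271  42  20 424] z 0.026 [449.  52.] [23.1 94.1] ang -73.8
scene [450  37  28  53 879] z 0.013 [-547.6  274.4] [429.5  75.5] ang 2.2
scene [307 199  34  13 246] z 0.013 [445.   54.4] [35.1 90.6] ang -75.4
scene [233 203  33  19 291] z 0.013 [ 552.8 -114.8] [97.  32.5] ang 84.5
[ 0.44881706 -0.21247499  0.26751228] [ 1.90678956e-01  9.81652310e-01 -5.22129853e-04  6.77770398e-05] [-0.65 -0.15  1.95 -0.    1.34 -1.83]
```

The drivers have not moved: A's handle is at (0.555, -0.115) with its shaft at -95°, B's handle at (0.449, 0.052) with its shaft at 106°. I'll go for driver A first.

```bash
python3 -m handwheel '[0.059,0.051,0,0,0,-0.067,0.059,0.051,0,0,0,-0.067,0.059,0.051,0,0,0,-0.067,0.059,0.051,0,0,0,-0.067,0.059,0.051,0,0,0,-0.067]' 0.65 60
python3 -m handwheel '[0.059,0.051,0,0,0,-0.067,0.059,0.051,0,0,0,-0.067,0.059,0.051,0,0,0,-0.067,0.059,0.051,0,0,0,-0.067,0.059,0.051,0,0,0,-0.067]'
python3 -m handwheel '[0.059,0.051,0,0,0,-0.067,0.059,0.051,0,0,0,-0.067,0,0,-0.2,0,0,0,0,0,-0.25,0,0,0,0,0,-0.25,0,0,0]'
python3 -m handwheel '[0,0,-0.25,0,0,0,0,0,-0.25,0,0,0,0,0,-0.15,0,0,0,0,0,0,0,0,0,0,0,0,0,0,0]'
```

```text
time: 22.25
eef_pos: [0.4911, -0.1771, 0.2672]
tcp_rot: [0.443, 0.897, -0.001, -0.001]
contact_force: [-0.4, -0.7, -0.3]
opening: 0.647
finger_force: 0.0
time: 22.67
eef_pos: [0.5353, -0.139, 0.2671]
tcp_rot: [0.661, 0.751, -0.001, -0.001]
contact_force: [0.9, 0.7, 0.1]
opening: 0.651
finger_force: 0.0
time: 23.08
eef_pos: [0.5538, -0.1243, 0.1625]
tcp_rot: [0.734, 0.679, 0.0, 0.001]
contact_force: [1.6, -0.1, 0.2]
opening: 0.648
finger_force: 0.0
time: 23.5
eef_pos: [0.552, -0.1236, 0.0636]
tcp_rot: [0.734, 0.679, -0.001, -0.002]
contact_force: [-0.3, -0.5, 0.7]
opening: 0.652
finger_force: 0.0
```

```bash
python3 -m handwheel '[0.017,0.024,-0.1,0,0,0,0,0,-0.14,0,0,0,0,0,-0.1,0,0,0,0,0,-0.05,0,0,0,0,0,0,0,0,0]'
python3 -m handwheel '[0,0,-0.04,0,0,0,0,0,-0.03,0,0,0,0,0,0,0,0,0]'
python3 -m handwheel '[0,0,-0.02,0,0,0,0,0,-0.01,0,0,0,0,0,0,0,0,0]'
python3 -m handwheel '[0,0,0,0,0,0,0,0,0,0,0,0,0,0,0,0,0,0,0,0,0,0,0,0,0,0,0,0,0,0]' 0 60
python3 -m handwheel '[0,0,0,0,0,0,0,0,0,0,0,0,0,0,0,0,0,0,0,0,0,0,0,0,0,0,0,0,0,0]'
```

```text
time: 23.92
eef_pos: [0.556, -0.1202, 0.0066]
tcp_rot: [0.734, 0.679, -0.0, -0.001]
contact_force: [-0.5, -0.8, 0.2]
opening: 0.65
finger_force: 0.0
time: 24.17
eef_pos: [0.5559, -0.1199, -0.0041]
tcp_rot: [0.734, 0.679, -0.0, -0.001]
contact_force: [0.4, 0.0, 0.1]
opening: 0.652
finger_force: 0.0
time: 24.42
eef_pos: [0.5555, -0.1197, -0.0091]
tcp_rot: [0.734, 0.679, -0.001, -0.001]
contact_force: [-0.5, 0.2, 0.6]
opening: 0.653
finger_force: 0.0
time: 24.83
eef_pos: [0.556, -0.1199, -0.0086]
tcp_rot: [0.734, 0.679, -0.0, -0.001]
contact_force: [-0.5, -0.5, 1.2]
opening: 0.28
finger_force: 60.8
time: 25.25
eef_pos: [0.556, -0.1199, -0.0086]
tcp_rot: [0.734, 0.679, -0.0, -0.001]
contact_force: [0.1, 0.4, 4.0]
opening: 0.279
finger_force: 60.9
```

```bash
python3 -m handwheel '[0,0,0.1,0,0,0,0,0,0.2,0,0,0,0,0,0.2,0,0,0,0,0,0.2,0,0,0,0,0,0.1,0,0,0]'
python3 -m handwheel '[-0.009,-0.152,0,0,0,0.0765,-0.009,-0.152,0,0,0,0.0765,-0.009,-0.152,0,0,0,0.0765,-0.009,-0.152,0,0,0,0.0765,-0.009,-0.152,0,0,0,0.0765]'
python3 -m handwheel '[-0.009,-0.152,0,0,0,0.0765,-0.009,-0.152,0,0,0,0.0765,-0.009,-0.152,0,0,0,0.0765,-0.009,-0.152,0,0,0,0.0765,-0.009,-0.152,0,0,0,0.0765]'
python3 -m handwheel '[-0.009,-0.152,0,0,0,0.0765,-0.009,-0.152,0,0,0,0.0765,-0.009,-0.152,0,0,0,0.0765,0,0,0,0,0,0,0,0,0,0,0,0]'
python3 - <<'E'
from h import *
s=ctrl.get_state(); print(s['eef_pos'],s['tcp_rot'],s['qpos'].round(2))
a,_=cap('top','t10'); b,_=cap('scene','s10'); cv2.imwrite('pics/v10.png',np.hstack([cv2.resize(b[120:270,80:280],(400,300)),cv2.resize(a[150:300,340:540],(400,300))]))
E
```

```text
time: 25.67
eef_pos: [0.5567, -0.1201, 0.1142]
tcp_rot: [0.734, 0.679, 0.0, 0.001]
contact_force: [0.6, -0.2, 0.6]
opening: 0.278
finger_force: 60.6
time: 26.08
eef_pos: [0.5478, -0.2342, 0.1098]
tcp_rot: [0.498, 0.867, -0.001, -0.002]
contact_force: [0.1, -0.6, -1.6]
opening: 0.28
finger_force: 60.5
time: 26.5
eef_pos: [0.5411, -0.3481, 0.1095]
tcp_rot: [0.219, 0.976, -0.0, -0.002]
contact_force: [-0.4, 0.7, -0.7]
opening: 0.282
finger_force: 60.5
time: 26.92
eef_pos: [0.5371, -0.4166, 0.1096]
tcp_rot: [0.045, 0.999, -0.0, -0.001]
contact_force: [0.7, 0.4, -0.9]
opening: 0.281
finger_force: 60.5
[ 0.53705463 -0.41655685  0.1095664 ] [ 4.50679709e-02  9.98983230e-01 -1.24345263e-04 -1.17024502e-03] [-0.81  0.4   1.64 -0.    1.1  -2.29]
```

View pics/v10.png

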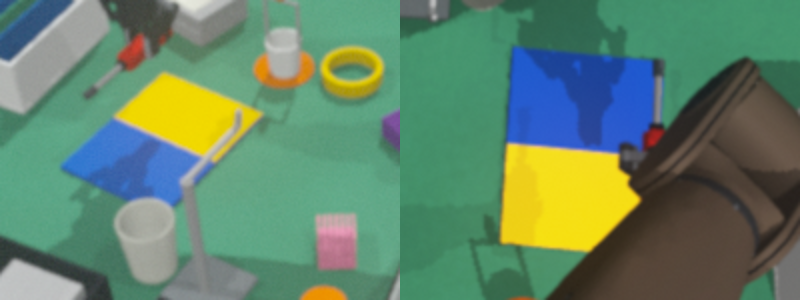

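Driver A is held level over the mat, its shaft towards the blue end: scene crop (130,60), tip (90,92), with parallax from its height. Lowering it now.

```bash
python3 -m handwheel '[0.01,0,-0.15,0,0,0,0,0,-0.2,0,0,0,0,0,-0.2,0,0,0,0,0,-0.1,0,0,0,0,0,-0.05,0,0,0]'
python3 -m handwheel '[0,0,-0.02,0,0,0,0,0,0,0,0,0,0,0,0,0,0,0]'
python3 -m handwheel '[0,0,-0.02,0,0,0,0,0,-0.01,0,0,0,0,0,0,0,0,0,0,0,0,0,0,0]'
python3 -m handwheel '[0,0,0,0,0,0,0,0,0,0,0,0,0,0,0,0,0,0,0,0,0,0,0,0,0,0,0,0,0,0]' 0.6
python3 -m handwheel '[0,0,0.1,0,0,0,0,0,0.2,0,0,0,0,0,0.25,0,0,0,0,0,0.25,0,0,0,0,0,0.25,0,0,0]'
python3 -m handwheel '[0,0,0.25,0,0,0,0,0,0.2,0,0,-0.05,0,0.15,0.1,0,0,-0.07,0,0.2,0,0,0,-0.07,0,0.2,0,0,0,-0.07]'
python3 drv.py
```

```text
time: 27.43
eef_pos: [0.5379, -0.413, 0.0021]
tcp_rot: [0.043, 0.999, 0.001, -0.003]
contact_force: [-0.4, 0.0, -1.6]
opening: 0.275
finger_force: 60.5
time: 27.68
eef_pos: [0.5407, -0.417, 0.0049]
tcp_rot: [0.043, 0.999, -0.002, 0.001]
contact_force: [0.7, -1.4, -1.0]
opening: 0.281
finger_force: 60.5
time: 28.02
eef_pos: [0.5397, -0.4163, -0.001]
tcp_rot: [0.044, 0.999, -0.001, -0.0]
contact_force: [0.5, 0.6, -0.8]
opening: 0.277
finger_force: 60.5
time: 28.43
eef_pos: [0.5396, -0.4162, -0.0013]
tcp_rot: [0.043, 0.999, -0.001, -0.0]
contact_force: [-0.8, 0.1, -0.1]
opening: 0.599
finger_force: 0.0
time: 28.85
eef_pos: [0.5394, -0.416, 0.1588]
tcp_rot: [0.043, 0.999, -0.001, -0.0]
contact_force: [1.0, -1.6, -0.0]
opening: 0.6
finger_force: 0.0
time: 29.27
eef_pos: [0.54, -0.3339, 0.2425]
tcp_rot: [0.249, 0.969, -0.002, 0.002]
contact_force: [-0.3, 0.5, -0.0]
opening: 0.602
finger_force: 0.0
top [224 271  42  20 424] z 0.026 [449.  52.] [23.1 94.1] ang -73.8
scene [449  37  29  52 877] z 0.013 [-548.5  276. ] [428.3  75.4] ang 2.7
scene [307 199  34  13 243] z 0.013 [445.1  54.5] [35.2 90.6] ang -75.0
[ 0.53987585 -0.32998826  0.24048901] [ 2.44295995e-01  9.69700485e-01 -6.43622549e-04  1.47986664e-04] [-0.71  0.18  1.67 -0.    1.29 -1.79]
```

```bash
python3 -m handwheel '[-0.051,0.215,0,0,0,-0.042,-0.051,0.215,0,0,0,-0.042,-0.051,0.215,0,0,0,-0.042,-0.051,0.215,0,0,0,-0.042,-0.051,0.215,0,0,0,-0.042]' 0.6 60
python3 -m handwheel '[-0.051,0.215,0,0,0,-0.042,-0.051,0.215,0,0,0,-0.042,-0.051,0.215,0,0,0,-0.042,-0.051,0.215,0,0,0,-0.042,-0.051,0.215,0,0,0,-0.042]'
python3 -m handwheel '[-0.051,0.215,0,0,0,-0.042,-0.051,0.215,0,0,0,-0.042,0,0,-0.1,0,0,0,0,0,-0.2,0,0,0,0,0,0,0,0,0]'
python3 - <<'E'
from h import *
s=ctrl.get_state(); print(s['eef_pos'],s['tcp_rot'],s['qpos'].round(2))
E
python3 drv.py
```

```text
time: 29.78
eef_pos: [0.5008, -0.1716, 0.2393]
tcp_rot: [0.402, 0.915, -0.001, -0.0]
contact_force: [1.0, 0.2, 0.1]
opening: 0.601
finger_force: 0.0
time: 30.2
eef_pos: [0.4627, -0.0102, 0.2396]
tcp_rot: [0.547, 0.837, -0.001, 0.0]
contact_force: [1.2, 0.3, 0.4]
opening: 0.597
finger_force: 0.0
time: 30.62
eef_pos: [0.4447, 0.054, 0.1894]
tcp_rot: [0.599, 0.801, -0.003, -0.004]
contact_force: [-0.8, -0.2, -1.3]
opening: 0.6
finger_force: 0.0
[0.444693   0.05402337 0.18943069] [ 0.59909729  0.80066017 -0.00286909 -0.00418221] [-0.11 -0.2   2.14 -0.    1.21 -0.39]
top [445 220  11  41 399] z 0.031 [ 537.8 -412.3] [23.1 91.5] ang -2.8
scene [449  37  29  52 884] z 0.013 [-547.4  273.3] [429.5  75.6] ang 1.9
scene [307 199  34  12 249] z 0.013 [446.3  54.7] [37.3 90.1] ang -74.4
[0.44719472 0.05316251 0.19338012] [ 0.59985215  0.80010797 -0.00134098 -0.00168625] [-0.11 -0.2   2.13 -0.    1.22 -0.39]
```

Driver A lies on the mat: handle centre (0.538, -0.412), 2–3° off the mat's axis. Now descending on driver B.

```bash
python3 -m handwheel '[0.003,0.024,-0.2,0,0,0,0,0,-0.25,0,0,0,0,0,-0.25,0,0,0,0,0,-0.2,0,0,0,0,0,-0.15,0,0,0]'
python3 -m handwheel '[0,0,-0.1,0,0,0,0,0,-0.05,0,0,0,0,0,0,0,0,0,0,0,0,0,0,0]'
python3 -m handwheel '[0,0,-0.06,0,0,0,0,0,-0.05,0,0,0,0,0,-0.02,0,0,0,0,0,0,0,0,0]'
```

```text
time: 31.13
eef_pos: [0.4487, 0.0562, 0.0354]
tcp_rot: [0.6, 0.8, -0.001, -0.001]
contact_force: [0.5, 0.9, 0.0]
opening: 0.598
finger_force: 0.0
time: 31.47
eef_pos: [0.4498, 0.0565, 0.0149]
tcp_rot: [0.6, 0.8, -0.0, 0.0]
contact_force: [0.4, -0.5, 0.3]
opening: 0.602
finger_force: 0.0
time: 31.8
eef_pos: [0.4476, 0.057, -0.0066]
tcp_rot: [0.6, 0.8, -0.001, -0.001]
contact_force: [-0.4, -0.2, -0.5]
opening: 0.601
finger_force: 0.0
```

```bash
python3 -m handwheel '[0,0,0,0,0,0,0,0,0,0,0,0,0,0,0,0,0,0,0,0,0,0,0,0,0,0,0,0,0,0]' 0 60
python3 -m handwheel '[0,0,0,0,0,0,0,0,0,0,0,0,0,0,0,0,0,0,0,0,0,0,0,0]'
python3 -m handwheel '[0,0,0.1,0,0,0,0,0,0.22,0,0,0,0,0,0.25,0,0,0,0,0,0.25,0,0,0,0,0,0.22,0,0,0]'
python3 -m handwheel '[0,0,0.06,0,0,0,0.0385,-0.154,0,0,0,-0.0729,0.0385,-0.154,0,0,0,-0.0729,0.0385,-0.154,0,0,0,-0.0729,0.0385,-0.154,0,0,0,-0.0729]'
python3 -m handwheel '[0.0385,-0.154,0,0,0,-0.0729,0.0385,-0.154,0,0,0,-0.0729,0.0385,-0.154,0,0,0,-0.0729,0.0385,-0.154,0,0,0,-0.0729,0.0385,-0.154,0,0,0,-0.0729]'
python3 -m handwheel '[0.0385,-0.154,0,0,0,-0.0729,0.0385,-0.154,0,0,0,-0.0729,0.0385,-0.154,0,0,0,-0.0729,0.0385,-0.154,0,0,0,-0.0729,0.0385,-0.154,0,0,0,-0.0729]'
python3 -m handwheel '[0.0385,-0.154,0,0,0,-0.0729,0.0385,-0.154,0,0,0,-0.0729,0.0385,-0.154,0,0,0,-0.0729,0,0,0,0,0,0,0,0,0,0,0,0]'
python3 - <<'E'
from h import *
s=ctrl.get_state(); print(s['eef_pos'],s['tcp_rot'],s['qpos'].round(2))
E
```

```text
time: 32.22
eef_pos: [0.4487, 0.0569, -0.0056]
tcp_rot: [0.6, 0.8, -0.0, -0.0]
contact_force: [0.0, 1.2, 2.2]
opening: 0.274
finger_force: 60.4
time: 32.55
eef_pos: [0.4487, 0.057, -0.0056]
tcp_rot: [0.6, 0.8, -0.0, -0.0]
contact_force: [0.5, 0.4, 3.6]
opening: 0.277
finger_force: 60.5
time: 32.97
eef_pos: [0.4475, 0.057, 0.1513]
tcp_rot: [0.6, 0.8, -0.001, -0.001]
contact_force: [0.6, -0.2, -0.2]
opening: 0.278
finger_force: 60.0
time: 33.38
eef_pos: [0.4703, -0.036, 0.1574]
tcp_rot: [0.768, 0.641, -0.001, -0.002]
contact_force: [0.5, 0.2, -1.3]
opening: 0.279
finger_force: 60.0
time: 33.8
eef_pos: [0.4992, -0.1516, 0.1569]
tcp_rot: [0.918, 0.398, -0.001, -0.002]
contact_force: [0.3, 0.8, -0.6]
opening: 0.278
finger_force: 60.0
time: 34.22
eef_pos: [0.5281, -0.2669, 0.1566]
tcp_rot: [0.992, 0.122, -0.001, -0.002]
contact_force: [1.4, 0.1, -0.6]
opening: 0.279
finger_force: 60.0
time: 34.63
eef_pos: [0.5454, -0.336, 0.1566]
tcp_rot: [0.999, -0.046, -0.001, -0.002]
contact_force: [0.3, 1.1, -1.2]
opening: 0.277
finger_force: 60.0
[ 0.54541429 -0.33604431  0.15663822] [ 0.9989205  -0.04638143 -0.00115907 -0.00229297] [-0.71  0.27  1.72  0.    1.16  0.95]
```

```bash
python3 -m handwheel '[0,0,-0.15,0,0,0,0,0,-0.22,0,0,0,0,0,-0.22,0,0,0,0,0,-0.2,0,0,0,0,0,-0.1,0,0,0]'
python3 -m handwheel '[0,0,-0.06,0,0,0,0,0,-0.03,0,0,0,0,0,0,0,0,0,0,0,0,0,0,0]'
python3 -m handwheel '[0,0,-0.03,0,0,0,0,0,-0.02,0,0,0,0,0,0,0,0,0,0,0,0,0,0,0]'
```

```text
time: 35.05
eef_pos: [0.5432, -0.3319, 0.0198]
tcp_rot: [0.999, -0.045, -0.003, -0.004]
contact_force: [-0.4, 1.3, -1.3]
opening: 0.279
finger_force: 60.0
time: 35.38
eef_pos: [0.5475, -0.3365, 0.0138]
tcp_rot: [0.999, -0.046, 0.001, -0.0]
contact_force: [-0.1, -1.1, -0.4]
opening: 0.282
finger_force: 60.0
time: 35.72
eef_pos: [0.5464, -0.3358, 0.0048]
tcp_rot: [0.999, -0.046, 0.0, -0.001]
contact_force: [-0.0, -0.3, -0.3]
opening: 0.279
finger_force: 60.0
```

Lower the last 3 mm, release, rise and swing clear to the free area on the left, then check everything.

```bash
python3 -m handwheel '[0,0,-0.015,0,0,0,0,0,-0.01,0,0,0,0,0,0,0,0,0,0,0,0,0,0,0]'
python3 -m handwheel '[0,0,0,0,0,0,0,0,0,0,0,0,0,0,0,0,0,0,0,0,0,0,0,0,0,0,0,0,0,0]' 0.6
python3 -m handwheel '[0,0,0.1,0,0,0,0,0,0.2,0,0,0,0,0,0.25,0,0,0,0,0,0.25,0,0,0,0,0,0.25,0,0,0]'
python3 -m handwheel '[0,0,0.25,0,0,0,0,0,0.25,0,0,0,-0.1,0.15,0.1,0,0,0,-0.1,0.25,0,0,0,0,-0.1,0.25,0,0,0,0]'
python3 -m handwheel '[-0.1,0.25,0,0,0,0,-0.1,0.25,0,0,0,0,-0.1,0.25,0,0,0,0,0,0.25,0,0,0,0,0,0.25,0,0,0,0]'
python3 -m handwheel '[0,0.25,0,0,0,0,0,0.25,0,0,0,0,0,0.25,0,0,0,0,-0.1,0.25,0,0,0,0,-0.1,0.25,0,0,0,0]'
python3 -m handwheel '[-0.1,0.25,0,0,0,0,-0.1,0.25,0,0,0,0,-0.1,0.2,0,0,0,0,0,0,0,0,0,0,0,0,0,0,0,0]'
python3 drv.py; python3 - <<'E'
import cv2,glob
a=cv2.imread(sorted(glob.glob('pics/d1*.png'))[-1]); cv2.imwrite('pics/v11.png',cv2.resize(a,(800,600),interpolation=cv2.INTER_CUBIC))
E
```

```text
time: 36.05
eef_pos: [0.5463, -0.3357, 0.0007]
tcp_rot: [0.999, -0.046, 0.0, -0.001]
contact_force: [0.4, 0.5, -1.6]
opening: 0.281
finger_force: 60.1
time: 36.47
eef_pos: [0.5465, -0.3358, 0.0009]
tcp_rot: [0.999, -0.046, 0.0, -0.001]
contact_force: [0.6, 0.2, -0.7]
opening: 0.601
finger_force: 0.0
time: 36.88
eef_pos: [0.5462, -0.3356, 0.1611]
tcp_rot: [0.999, -0.046, 0.0, -0.001]
contact_force: [1.1, -0.4, -0.4]
opening: 0.599
finger_force: 0.0
time: 37.3
eef_pos: [0.5015, -0.2384, 0.2519]
tcp_rot: [0.999, -0.047, 0.003, 0.0]
contact_force: [-0.3, 1.2, -0.3]
opening: 0.601
finger_force: 0.0
time: 37.72
eef_pos: [0.4553, -0.0492, 0.2497]
tcp_rot: [0.999, -0.047, 0.001, -0.001]
contact_force: [-0.2, -0.0, 0.0]
opening: 0.603
finger_force: 0.0
time: 38.13
eef_pos: [0.4258, 0.1384, 0.2496]
tcp_rot: [0.999, -0.046, 0.001, -0.001]
contact_force: [-0.4, -0.1, 0.5]
opening: 0.599
finger_force: 0.0
time: 38.55
eef_pos: [0.3805, 0.2431, 0.2494]
tcp_rot: [0.999, -0.044, 0.001, -0.001]
contact_force: [0.5, -1.1, -0.4]
opening: 0.601
finger_force: 0.0
top [410 218  12  41 386] z 0.032 [ 542.7 -332.7] [23.3 91.9] ang -5.0
top [445 220  11  41 401] z 0.032 [ 537.8 -412.2] [23.1 91.5] ang -2.8
scene [449  39  29  50 659] z 0.013 [-548.5  275.3] [427.5  67.4] ang 1.0
[0.38151127 0.24146367 0.24899909] [ 9.98941137e-01 -4.59856024e-02  9.06172133e-04 -1.05234444e-03] [ 0.34 -0.25  2.07  0.    1.32  2.  ]
```

View pics/v11.png

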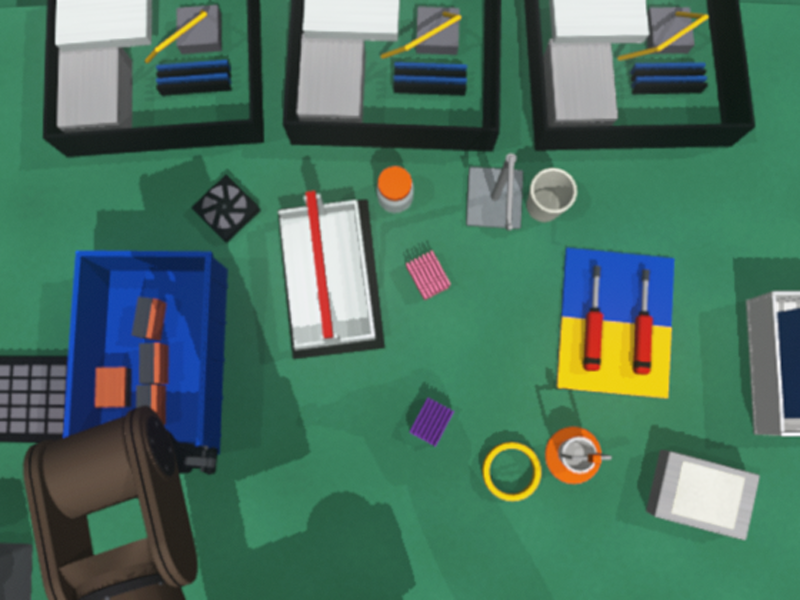

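The final top view shows four sinks in the tote at (150,318), (152,362), (150,400), (111,387). The tray is on its pad at (330,270), both drivers on the mat at (594,325) and (644,330), and the cup on the disc at (577,455). The bystanders have not moved. The drivers are 0–2° off the mat's axis, with their origins near the middle. Handing in.

```bash
python3 -c "
from plant import ctrl
print(ctrl.sign_off())"
```

```text
the job is handed in; nothing more can be done
None
```

I handed the job in at about 39 s; the sign-off returned no verdict, but the last pictures show all four heat sinks in the tote, the empty tray on its pad, both nut drivers straight on the mat, the screw cup on the disc and the bystanders unmoved.

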